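# Free the ratchet on the cap bin with the bar spoon and shut its lid

## Robot

A 6-joint arm with a two-finger parallel gripper is mounted at the origin on the work surface. World frame = base frame: x ahead of the robot, y to its left, z up, the work surface at z = 0. Lengths are in m, angles in rad, forces in N, time in s.
With the tool pointing down it reaches from about 0.275 to 0.825 m from the base axis. Payload 4.9 kg.
Tool frame: the origin (TCP) lies between the finger pads; the fingertips stand 11 mm ahead of it and the grasp point (between the pads) lies 8 mm behind it; x points along the fingers, y is the direction in which the jaws open and shut, and the axes are right-handed (so a half turn about x gives the same grasp; the last joint's range is limited). The gripper opens to 85 mm and grips with 20 to 120 N. Pads are 22 mm wide; open, the fingers measure 114 mm over their backs; the gripper's body (76 mm by 85 mm) begins 54 mm behind the grasp point. The pads swing forward as they close: fully open they stand 13 mm farther back than shut.
Start: joints at [1.083, 0.326, -0.193, 1.052, 0, 1.437], TCP at [0.191, 0.516, 0.242] pointing down, gripper open.
Joint ranges: [-2.65, 2.65], [-0.97, 1.79], [-1.3, 1.35], [-1.93, 2.1], [-1.47, 1.37], [-3.14, 3.14]. Speed limits (rad/s): [2.57, 2.57, 3.14, 3.14, 3.14, 3.14].

## Interface

Orientations are given as a rotation vector (axis times angle).
In Python, from rig import manip, snapshot, camera_model, job, regions_of gives the robot as it stands.
- The arm moves only by the tool send_rows, never from a script. Its argument "plan" is a list of rows, each an object with "slide": the shift along the world's x, y, z in m, a list of three; "turn": the turn, a rotation vector about the world's x, y, z in rad, a list of three. In form: [{"slide": [tx, ty, tz], "turn": [wx, wy, wz]}, ...]. A call has 1 to 10 rows; each row shifts and turns the commanded pose from where the row before left it; what a row does not reach is not made up. A row lasts 1/12 s, in which the tool goes at most 41.7 mm and 7.16 degrees, less where a joint would pass 70% of its speed; a pose out of reach is approached as far as the arm can. A call with a gripper value outside its range is refused whole. "fingers" is the opening, from -1 (shut) to 1 (fully open), set as the call begins (left out, the last holds). The fingers move at their own pace and stop on an object; "squeeze" is the grip in N (left out, the last holds). Time passes only in rows, so rows that do not move let the fingers close. It gives the time, the measured TCP pose, the force and the opening at its end, in the units of the state.
- manip.read_state(): the state, without advancing time (a new reading comes with each control period).
- snapshot(name): name is "scene" or "top" or "wrist"; returns the picture (480x640x3 uint8, blue, green, red); there is no depth.
- camera_model(name): a dict with "K" (3x3 intrinsics, pixels), "k1" (the pictures are not rectified: a ray, as slopes to the right and down, at radius r is drawn at 1 + k1 r^2 times it, then the intrinsics apply), "extrinsics" (4x4, takes a point from camera to world coordinates). Camera axes: x right, y up, looking along -z (the intrinsics and any distortion apply to the point x, -y, -z); pixel columns grow to the right and rows downward; lengths in m; the calibration is good to about 2 mm. A picture is of the moment at which its call begins: read the wrist's pose just before it. camera_model takes no time and is no camera call; for the wrist camera it gives the pose at the moment of the call.
- job.finish_job(): hands the job in, once; it reports no verdict.
Trained networks look in the newest picture that a camera, given by its name, has taken for a name from the list of things; names that differ only in an ending like _2 or _b are one class to them, and where a whole thing is asked for, a point or a joint stands for the part that bears it (a point fixed in the world has none). Each returns a list of dicts, best first, with "score" (0 to 1); they miss things now and then, are a little off and sometimes report something else, mostly with a low value. They report only what shows in the picture. A call takes as long as a camera call.
- regions_of(camera, label): "mask" (480x640 bool, what is visible of it) and "xy" ([column, row] in pixels, amid what is visible of it).
The state is a dict: "time_s": time; "joint_positions": joint angles; "dq": joint speeds; "tau": joint torques, N m; "position": TCP position; "orientation": TCP orientation; "contact_force": force on the tool from outside, world axes, zero at the start; "torque": the same for the moment, N m; "gripper_width": opening from 0.0 (shut) to 1.0 (fully open).
Only numpy, scipy, OpenCV 4.12 (cv2) and the standard library are available. Lean on these libraries where they do the work, as an engineer would, in place of code of your own. Each camera call takes 0.05 s, during which the arm holds its last target.

## Task

Shut the bottle-cap bin: take the gold bar spoon out of its sleeve, slip its disc end through the guard window and flick the red ratchet pawl well up out of the toothed wheel, touching the pawl with nothing but the spoon. Lay the spoon flat on the black bar mat and gently lower the lid until it is fully shut, leaving the pawl up. Leave the shaker tins, strainer, ice scoop and bottle opener where they are.

Things in the scene. Friction and masses are not known exactly. Their poses are not given: they have to be found in the camera images.
- window (a point): point in the guard plate's mid-plane, half-way across its window, 147 mm above the counter: here a level rod passes with the spoon's disc 12 mm below the pawl's tab. Axes as the bin; a rod goes through along +y. Window 38 mm wide (x), 118 to 228 mm above the counter. Measured along +y from here, the pawl's tab spans 19 to 49 mm, the wheel's face lies at 50 mm; nothing else between
- pawl (a joint): angle of the red ratchet pawl on its level pivot (along the bin's y), 0 = down in the toothed wheel, growing as the tab is lifted, stop at 1.1 rad; clear of the wheel from 0.5. Stiff: takes about 1 to 1.5 N at the tab and stays where it is left. The pivot is 42 mm to the bin's -x of the lowered pawl_tab and 3 mm higher; a rod lifted straight up under it by 40 mm turns it about 0.7
- pawl_tab (a point): middle of the underside of the pawl's red release tab, 40 mm (x) by 30 mm (y) by 6 mm, standing out from the pawl towards the guard; it turns with the pawl. With the pawl down it is 169 mm above the counter
- lid (a joint): opening angle of the bin's steel lid, 0 = shut, stop at 0.95 rad; it starts part open. Until the pawl is up the wheel lets it close only to about 0.70 rad. The hinge is stiff: the lid stays where it is left and takes about 2 to 4 N on the lip to press down
- lid_hinge (a point): middle of the lid's hinge line, 120 mm above the counter; axes as the bin: the lid reaches from here towards -x, y along the hinge, z up
- lid_lip (a point): middle of the lid's black round front lip (14 mm thick, 190 mm long along y), on its axis, 185 mm from the hinge line; it moves with the lid. With the lid shut it is 120 mm above the counter
- spoon_mid (a point): middle of the gold bar spoon (200 mm, 70 g), on its handle's axis; x towards the disc end, z up as it lies flat, underside 10 mm below. Handle 10 mm square, from 66 mm behind to 88 mm ahead of here; disc end 20 mm across, 88 to 100 ahead; bowl 34 mm wide, 10 deep, 66 to 100 behind. Starts with bowl and most of the handle inside the caddy's sleeve, the disc end sticking out 60 to 80 mm
- spoon_disc (a point): centre of the face of the spoon's disc end, 100 mm ahead of spoon_mid
- caddy_mouth (a point): middle of the open mouth of the black caddy's covered sleeve; the sleeve runs 150 mm back along this point's +x, so the spoon is drawn out straight along -x. Sleeve inside 56 mm wide, from 24 to 60 mm above the counter, point 34 mm above the counter; caddy 150 by 80 by 73 mm tall with the napkins on it, fixed
- mat: black ribbed rubber bar mat, 240 mm (x) by 170 mm (y), 4 mm thick, flat on the counter, fixed; origin at the centre of its underside
- tins: two stacked steel shaker tins standing upright, 92 mm across, 174 mm tall; origin at the centre of the underside; leave alone
- strainer: chrome strainer lying flat, disc 92 mm across, with its handle 157 mm long, 10 mm tall; origin under it, 35 mm from the disc's centre towards the handle, z up; leave alone
- scoop: clear acrylic ice scoop, 173 by 70 mm, 45 mm tall, origin under it about its middle; leave alone
- opener: matte black speed opener lying flat, 181 by 42 mm, 9 mm tall, origin under its middle; leave alone
- capbin: steel bin, fixed: 180 (x) by 200 (y) by 110 mm tall; origin under its centre; x from front to hinged back, z up. Lid hinge along y at x 90, height 120. Cap chute rises from its +y side to 200 mm high, 260 out. On the -y side, 100 to 180 out, are wheel, pawl and guard: a dark steel plate 4 mm thick, mid-plane y -178, x 0 to 145, 240 tall, with a window; two wires cross over the pawl at height 237

How it is judged:
On the way, in this order (a step that is already met when the one before it is completed fails the run):
1. the spoon lifts the pawl well up out of the wheel (value of joint pawl above 0.5 rad and contact force between spoon and pawl above 0.1 N).
2. the lid is lowered fully shut with the pawl still up (value of joint lid below 0.05 rad and value of joint pawl above 0.4 rad), for 0.2 s.
At the end, for the whole second after the job is handed in: the lid is shut to within 0.05 rad, the pawl is up past 0.4 rad, and the spoon lies flat and still with its middle over the bar mat (at least 5 mm in y and 10 mm in x inside its edges) (all of step 2 and x of spoon_mid in the frame of mat between -0.11 and 0.11 m and y of spoon_mid in the frame of mat between -0.08 and 0.08 m and height (world z) of spoon_mid below 0.025 m and angle between spoon_mid's own x axis and vertical between 1.4 and 1.74 rad and linear speed of spoon below 0.02 m/s); the robot touches nothing.
It fails at once if the robot touches the pawl itself (contact force between any of the fingers, the arm and pawl above 0.5 N).
It fails at once if the lid is slammed (velocity of joint lid below -3 rad/s).
It fails at once if the tins are shifted or tipped (distance of tins from where it was at the start of the episode above 0.03 m or angle between tins's own z axis and vertical above 0.3 rad).
It fails at once if the strainer, the scoop or the opener is shifted (distance of any of strainer, scoop, opener from where it was at the start of the episode above 0.03 m).
It also fails if it takes over 64 s, if anything falls off the work surface, if the arm or the gripper's body presses on something with over 40 N, if the wrist force passes 120 N, or if a joint passes its speed limit or range.

## Working session

There is one attempt and no reset: what is moved stays moved. The work goes in short steps, Python scripts to look and compute and a tool call to move; the robot and the scene stay as the last step left them, time stands still between calls to the robot, and variables do not carry over. Pictures are saved under pics/ and viewed, and the job is handed in when it is done.

Besides the shell and the picture viewer there is one more tool, called as name(argument=value, ...) on one line, values as JSON. send_rows: Moves the arm, as the interface text tells. Its arguments: {"type":"object","properties":{"plan":{"type":"array","items":{"type":"object","properties":{"slide":{"type":"array","items":{"type":"number"}},"turn":{"type":"array","items":{"type":"number"}}}}},"fingers":{"type":"number"},"squeeze":{"type":"number"}},"required":["plan"]}

```bash
mkdir -p pics; ls
python3 - <<'E'
from rig import manip, snapshot, camera_model
import cv2, numpy as np
print(manip.read_state())
for n in ("scene","top","wrist"):
    cv2.imwrite(f"pics/{n}0.png", snapshot(n))
    m=camera_model(n); print(n, np.round(m["K"],1).tolist(), m["k1"], np.round(m["extrinsics"],4).tolist())
E
```

```text
pics
{'time_s': 0.0, 'joint_positions': array([ 1.08280794e+00,  3.26936906e-01, -1.93605789e-01,  1.05198013e+00,
        1.37177279e-05,  1.43660454e+00]), 'dq': array([ 0.00083927,  0.00049198,  0.00060652, -0.00113404,  0.00047114,
        0.00117135]), 'tau': array([-1.03830935e-03, -4.43405128e+01,  2.62436038e+01,  1.55509851e-02,
       -3.02904928e-04,  7.27289631e-06]), 'position': array([0.1902676 , 0.51543808, 0.24149729]), 'orientation': array([ 0.27633642,  1.55345288, -0.27892285]), 'contact_force': array([0.02531407, 0.32598638, 0.41509682]), 'torque': array([-0.01521042,  0.01649952, -0.04586913]), 'gripper_width': 0.9975435114909281}
scene [[463.3, 0.0, 324.3], [0.0, 463.3, 242.9], [0.0, 0.0, 1.0]] -0.04017092446923723 [[0.255, -0.7476, 0.6133, 1.0346], [0.9668, 0.1879, -0.1729, -0.155], [0.0141, 0.637, 0.7707, 0.7429], [0.0, 0.0, 0.0, 1.0]]
top [[610.3, 0.0, 315.8], [0.0, 610.3, 243.0], [0.0, 0.0, 1.0]] -0.10961882617386119 [[-0.0258, 0.9799, -0.1977, 0.3411], [-0.9996, -0.0239, 0.0121, -0.0122], [0.0071, 0.198, 0.9802, 1.2475], [0.0, 0.0, 0.0, 1.0]]
wrist [[396.6, 0.0, 319.2], [0.0, 396.6, 237.4], [0.0, 0.0, 1.0]] -0.029413657572319854 [[0.3462, -0.9043, -0.2497, 0.1278], [0.9382, 0.3335, 0.0929, 0.5381], [-0.0008, -0.2664, 0.9639, 0.3742], [0.0, 0.0, 0.0, 1.0]]
```

View pics/scene0.png

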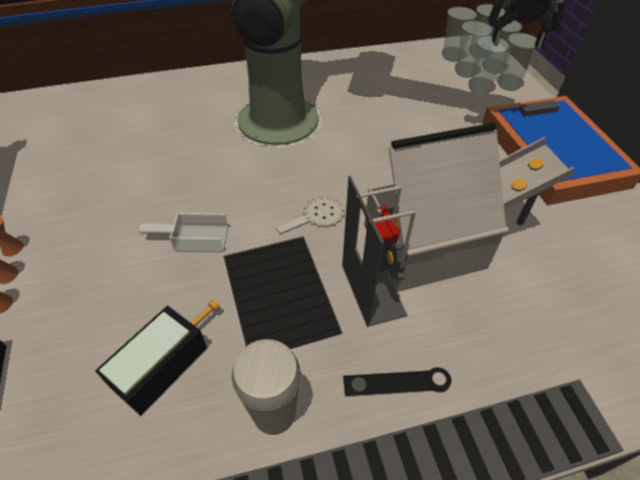

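View pics/top0.png

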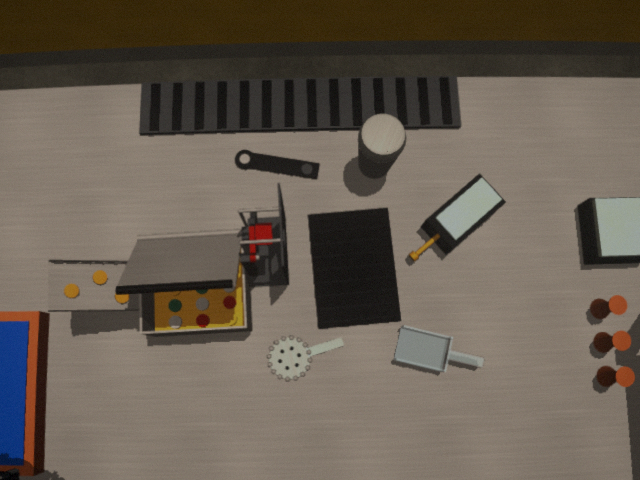

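View pics/wrist0.png

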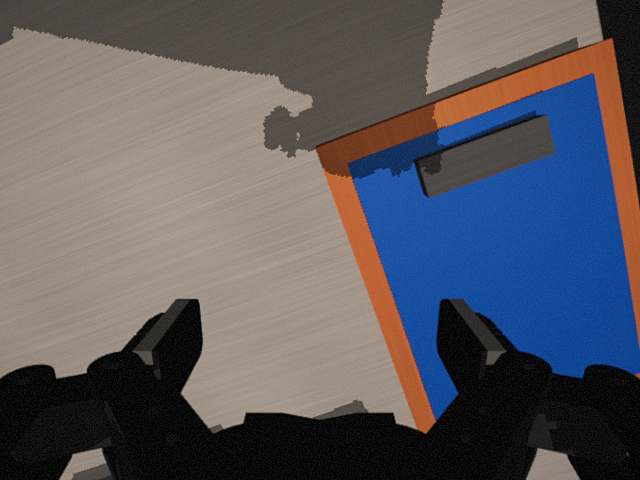

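```bash
cat > h.py <<'E'
import numpy as np, cv2
from scipy.spatial.transform import Rotation as R
from rig import manip, snapshot, camera_model, job, regions_of
CM={}
def cm(n):
    if n=="wrist": return camera_model(n)
    if n not in CM: CM[n]=camera_model(n)
    return CM[n]
def dist(m): return np.array([m["k1"],0,0,0,0.])
def ray(n,uv,m=None):
    m=m or cm(n); E=np.array(m["extrinsics"])
    # drawn = (1+k1 r^2)*ray -> standard opencv distortion
    p=cv2.undistortPoints(np.array([[uv]],float),np.array(m["K"]),dist(m))[0,0]
    return E[:3,3], E[:3,:3]@np.array([p[0],-p[1],-1.])
def at_z(n,uv,z,m=None):
    o,d=ray(n,uv,m); return o+d*(z-o[2])/d[2]
def proj(n,P,m=None):
    m=m or cm(n); E=np.array(m["extrinsics"])
    q=(np.atleast_2d(P)-E[:3,3])@E[:3,:3]; q=q*[1,-1,-1]
    return cv2.projectPoints(q,np.zeros(3),np.zeros(3),np.array(m["K"]),dist(m))[0][:,0]
def tri(obs):
    A=np.zeros((3,3));b=np.zeros(3)
    for o,d in obs:
        d=d/np.linalg.norm(d);M=np.eye(3)-np.outer(d,d);A+=M;b+=M@o
    return np.linalg.solve(A,b)
def big(img,box,s,name,marks=()):
    x0,y0,x1,y1=box
    c=cv2.resize(img[y0:y1,x0:x1],None,fx=s,fy=s,interpolation=cv2.INTER_CUBIC)
    for k,(u,v) in enumerate(marks):
        p=(int((u-x0+.5)*s),int((v-y0+.5)*s)); cv2.circle(c,p,3,(0,255,0),1)
        cv2.putText(c,str(k),(p[0]+4,p[1]),0,.4,(0,255,0),1)
    cv2.imwrite(f"pics/{name}.png",c)
E
python3 - <<'E'
from h import *
import cv2
T=cv2.imread("pics/top0.png");S=cv2.imread("pics/scene0.png")
for n,labs in (("top",["capbin","mat","spoon_mid","caddy_mouth","tins","pawl","lid"]),):
    for l in labs:
        for r in regions_of(n,l)[:2]:
            ys,xs=np.nonzero(r["mask"]); 
            rect=cv2.boxPoints(cv2.minAreaRect(np.stack([xs,ys],1).astype(np.float32))).round(0).tolist() if len(xs) else 0
            print(n,l,round(r["score"],2),np.round(r["xy"],1),len(xs),rect)
big(T,(390,160,520,270),6,"t_caddy")
big(T,(220,170,320,350),3.3,"t_win")
E
```

```text
top capbin 0.87 [182.1 279.2] 19177 [[34.0, 264.0], [279.0, 183.0], [320.0, 307.0], [75.0, 388.0]]
top mat 0.89 [351.4 266.8] 9413 [[307.0, 214.0], [390.0, 206.0], [400.0, 321.0], [317.0, 329.0]]
top mat 0.19 [185.3 263.3] 6639 [[105.0, 242.0], [255.0, 213.0], [268.0, 280.0], [119.0, 309.0]]
top spoon_mid 0.7 [419.1 248.1] 147 [[408.0, 254.0], [433.0, 231.0], [438.0, 237.0], [414.0, 260.0]]
top caddy_mouth 0.79 [466. 215.] 3133 [[419.0, 225.0], [479.0, 172.0], [506.0, 202.0], [446.0, 256.0]]
top tins 0.8 [378.8 143. ] 2402 [[358.0, 114.0], [405.0, 114.0], [405.0, 178.0], [358.0, 178.0]]
top tins 0.67 [431.  349.4] 2418 [[392.0, 361.0], [401.0, 324.0], [488.0, 344.0], [479.0, 381.0]]
top pawl 0.58 [258.4 231. ] 410 [[249.0, 223.0], [271.0, 223.0], [271.0, 260.0], [249.0, 260.0]]
top pawl 0.29 [465.2 211.5] 3183 [[419.0, 225.0], [479.0, 171.0], [507.0, 201.0], [446.0, 256.0]]
top lid 0.64 [185.2 263.1] 6586 [[105.0, 242.0], [255.0, 212.0], [269.0, 280.0], [119.0, 309.0]]
```

Run:
```python
from h import *
S=cv2.imread("pics/scene0.png");T=cv2.imread("pics/top0.png")
big(S,(330,110,530,340),2.6,"s_bin")
big(T,(110,170,310,350),4,"t_bin")
```

```text
(no output)
```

View pics/t_caddy.png

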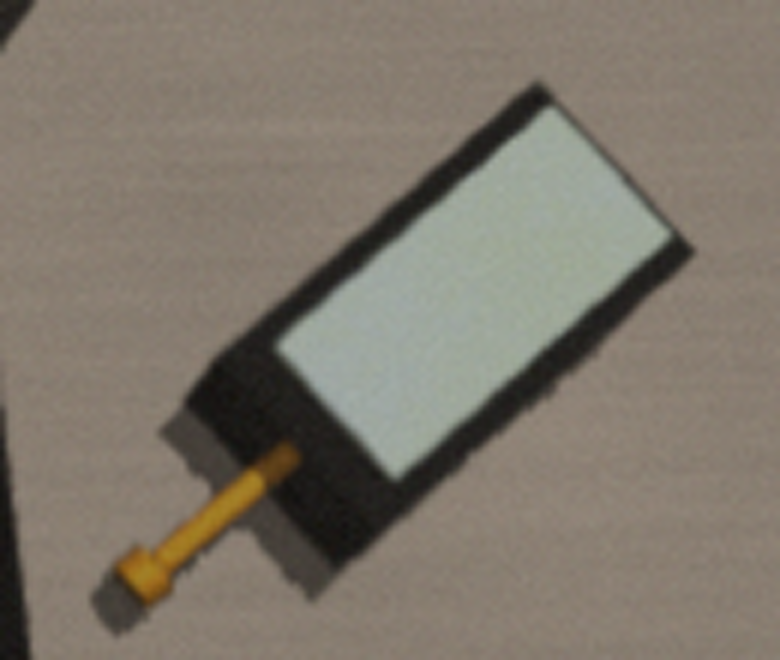

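View pics/t_bin.png

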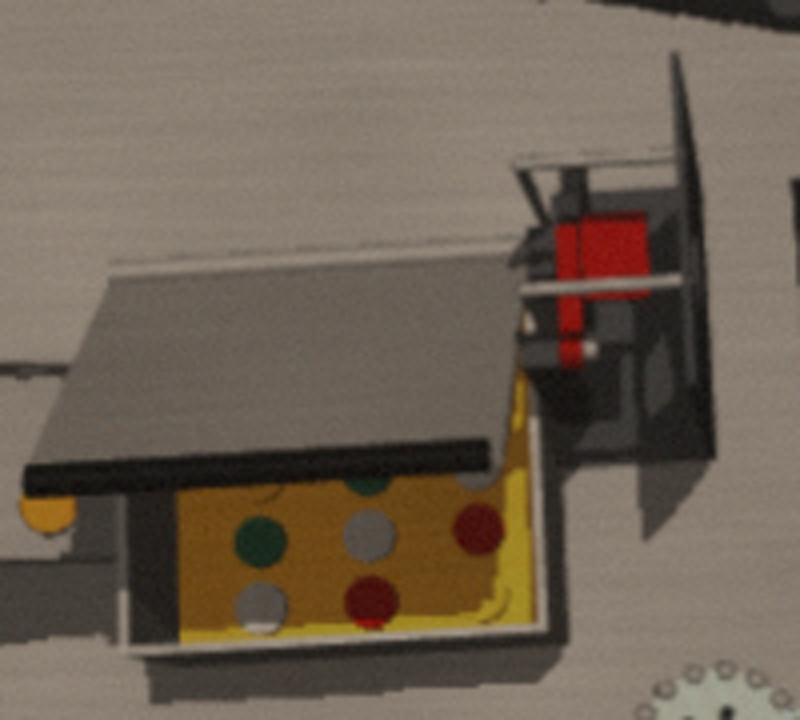

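View pics/s_bin.png

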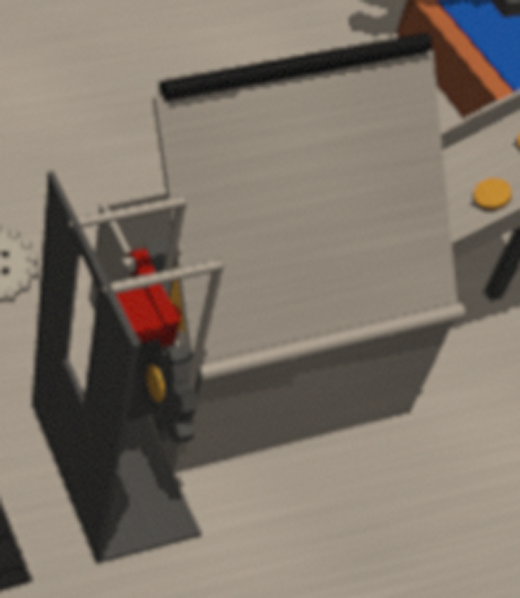

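```bash
cat > fitbin.py <<'E'
from h import *
from scipy.optimize import least_squares
def Tb(p): # x,y,yaw
    c,s=np.cos(p[2]),np.sin(p[2]); return np.array([[c,-s,0],[s,c,0],[0,0,1]]),np.array([p[0],p[1],0])
def b2w(p,P): Rm,t=Tb(p); return np.atleast_2d(P)@Rm.T+t
def lip(th,y): return [.09-.185*np.cos(th),y,.12+.185*np.sin(th)]
if __name__=="__main__":
    obs=[("top",(246.75,327),(-.09,-.1,.11)),("top",(140.5,333),(-.09,.1,.11)),("top",(278.7,183),(.145,-.178,.24)),
    ("top",(116.2,290),("l",.095)),("top",(232.5,283.7),("l",-.095)),
    ("scene",(349.2,176.2),(0,-.178,.24)),("scene",(382.7,242.7),(.145,-.178,.24)),("scene",(368.5,325.4),(.145,-.18,0)),("scene",(343.5,265.8),(0,-.18,0)),
    ("scene",(392.3,145.4),("l",-.095)),("scene",(495.4,126.5),("l",.095)),("scene",(401.2,290),(.09,-.1,0)),("scene",(488.5,267.7),(.09,.1,0))]
    def res(q):
        r=[]
        for n,uv,P in obs:
            P=lip(q[3],P[1]) if P[0]=="l" else P
            r.append((proj(n,b2w(q,P))[0]-uv))
        return np.concatenate(r)
    s=least_squares(res,[.3,.2,0,.75],loss="soft_l1",f_scale=1.5)
    print(s.x); print(res(s.x).reshape(-1,2).round(1).tolist())
    p=s.x; np.save("bin.npy",p)
    win=b2w(p,[0,0,0]) 
    # predicted outline overlay
    L=[]
    for P in [(0,-.178,.24),(.145,-.178,.24),(0,-.178,0),(.145,-.178,0)]: L.append(P)
    T=cv2.imread("pics/top0.png");S=cv2.imread("pics/scene0.png")
    for a,P in enumerate(np.linspace(-.095,.095,3)): L.append(lip(p[3],P))
    for P in [(-.09,-.1,.11),(-.09,.1,.11),(.09,-.1,.12),(.09,.1,.12)]: L.append(P)
    big(T,(110,170,310,350),4,"t_ov",proj("top",b2w(p,L)));big(S,(330,110,530,340),2.6,"s_ov",proj("scene",b2w(p,L)))
E
python3 fitbin.py
python3 - <<'E'
from h import *
# caddy/spoon
def f(n,x,y,z): return at_z(n,(390+x/6,160+y/6),z).round(4)
print("disc tip", f("top",130,592,.034), "handle at mouth", f("top",297,452,.034))
print("caddy top corners z.073?", [f("top",*c,.067).tolist() for c in ((215,360),(540,82),(692,250),(392,505))])
m=np.array([[307,214],[390,206],[400,321],[317,329]])
print([at_z("top",c,.004).round(4).tolist() for c in m], at_z("top",(353.5,267.5),.004))
E
```

```text
[0.50127657 0.21094293 0.04029678 0.87662588]
[[-0.7, -0.3], [-1.2, 0.1], [-1.4, -1.2], [0.0, 0.1], [-1.1, -0.7], [0.4, -0.8], [0.4, -0.6], [-1.3, 1.4], [-1.5, -0.4], [0.1, -0.8], [-1.8, -0.6], [-4.9, 1.9], [-0.6, 0.3]]
disc tip [ 0.5488 -0.2204  0.034 ] handle at mouth [ 0.5958 -0.2805  0.034 ]
caddy top corners z.073? [[0.6208, -0.2478, 0.067], [0.7156, -0.3659, 0.067], [0.6554, -0.4133, 0.067], [0.5702, -0.3039, 0.067]]
[[0.6545, -0.0106, 0.004], [0.6678, -0.1861, 0.004], [0.4258, -0.1947, 0.004], [0.4143, -0.0253, 0.004]] [ 0.53851599 -0.10391524  0.004     ]
```

Run:
```python
from fitbin import *
p=np.load("bin.npy")
S=cv2.imread("pics/scene0.png");T=cv2.imread("pics/top0.png")
big(S,(335,165,435,335),3.5,"s_win0")
# candidates window corners with x0
for xw in (.06,.07,.08):
    pass
L=[(xw+s*.019,-.178,z) for xw in (.072,) for s in (-1,1) for z in (.118,.228)]
big(S,(335,165,435,335),3.5,"s_win",proj("scene",b2w(p,L)))
Rm,t=Tb(p)
def bb(n,uv,z): return ((at_z(n,uv,z)-t)@Rm).round(4)
for c in ((582,213),(647,213),(647,297),(582,297)): print(bb("top",(110+c[0]/4,170+c[1]/4),.175))
st=manip.read_state(); Q=R.from_rotvec(st["orientation"]).as_matrix(); print(Q.round(3))
d=st["orientation"]
```

```text
[ 0.09   -0.1321  0.175 ]
[ 0.0881 -0.1614  0.175 ]
[ 0.0495 -0.1594  0.175 ]
[ 0.0514 -0.1303  0.175 ]
[[-0.     0.346  0.938]
 [-0.     0.938 -0.346]
 [-1.    -0.     0.   ]]
```

View pics/s_win.png

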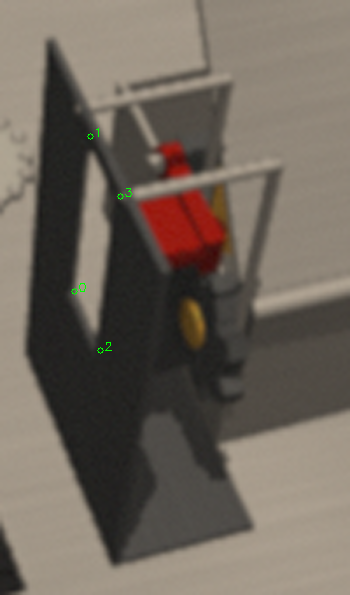

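View pics/s_ov.png

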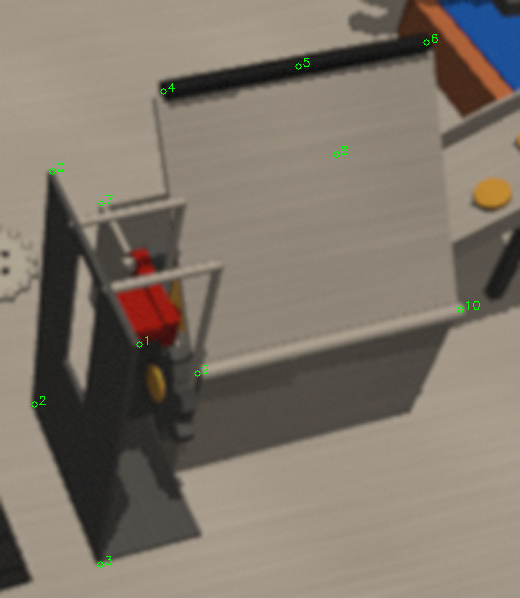

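View pics/t_ov.png

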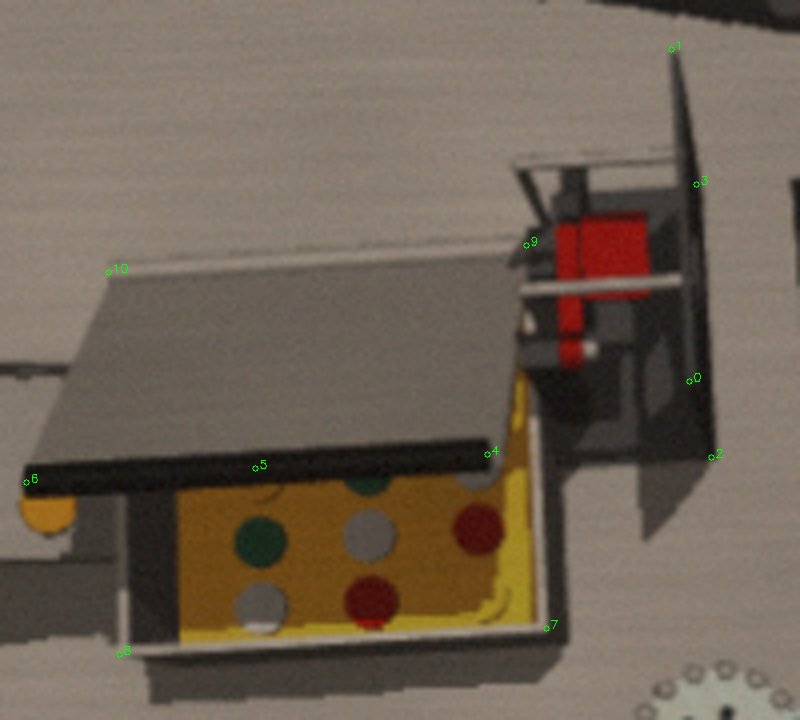

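Run:
```python
from fitbin import *
S=cv2.imread("pics/scene0.png")
regs=regions_of("top","tins")
snapshot("scene"); 
for l in("spoon_mid","caddy_mouth"):
  for r in regions_of("scene",l)[:1]: 
    ys,xs=np.nonzero(r["mask"]);print(l,r["score"],r["xy"],xs.min(),xs.max(),ys.min(),ys.max())
big(S,(90,280,230,420),4.2,"s_caddy",proj("scene",[(.5488,-.2204,.034),(.5958,-.2805,.034),(.5734,-.2519,.034)]))
print(at_z("top",(375,177),0),at_z("top",(382,136),.174))
```

```text
spoon_mid 0.66 [207.2, 310.8] 191 218 300 324
caddy_mouth 0.93 [150.6, 357.1] 95 206 305 415
[ 0.73366935 -0.15778484  0.        ] [ 0.75886619 -0.15446267  0.174     ]
```

View pics/s_caddy.png

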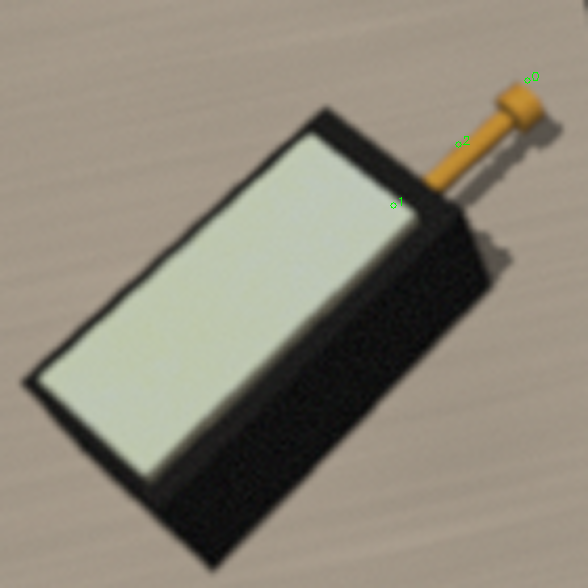

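Run:
```python
from fitbin import *
def T(x,y): return (390+x/6-.5,160+y/6-.5)
def S(x,y): return (90+x/4.2-.5,280+y/4.2-.5)
a=tri([ray("top",T(145,577)),ray("scene",S(520,105))]); print(a, proj("top",a)-T(145,577),proj("scene",a)-S(520,105))
for z in (.024,.03,.034): print(at_z("top",T(145,577),z),at_z("scene",S(520,105),z))
for z in (.03,.034): print("handle", at_z("top",T(222,514),z), at_z("scene",S(470,148),z), at_z("scene",S(435,182),z))
```

```text
[ 0.5560083  -0.22563285  0.02780875] [[-0.15105211 -0.00535543]] [[-0.17372693  0.00796385]]
[ 0.55666034 -0.22660971  0.024     ] [ 0.55351886 -0.22570203  0.024     ]
[ 0.55560337 -0.22555815  0.03      ] [ 0.55753414 -0.22511154  0.03      ]
[ 0.55489872 -0.2248571   0.034     ] [ 0.560211   -0.22471788  0.034     ]
handle [ 0.57671561 -0.25321978  0.03      ] [ 0.57368    -0.24786255  0.03      ] [ 0.58655319 -0.26353034  0.03      ]
handle [ 0.57594161 -0.25242785  0.034     ] [ 0.57626626 -0.24734124  0.034     ] [ 0.58906722 -0.26292112  0.034     ]
```

send_rows(fingers=0.15, squeeze=60, plan=[{"slide": [0,0,0.035],"turn": [0,0,0]},{"slide": [0.008,-0.01,0.035],"turn": [0,0,-0.03]},{"slide": [0.012,-0.02,0.03],"turn": [0,0,-0.03]},{"slide": [0.0176,-0.0349,0],"turn": [0,0,-0.03]},{"slide": [0.0176,-0.0349,0],"turn": [0,0,-0.03]},{"slide": [0.0176,-0.0349,0],"turn": [0,0,-0.03]},{"slide": [0.0176,-0.0349,0],"turn": [0,0,-0.03]},{"slide": [0.0176,-0.0349,0],"turn": [0,0,-0.03]},{"slide": [0.0176,-0.0349,0],"turn": [0,0,-0.03]},{"slide": [0.0176,-0.0349,0],"turn": [0,0,-0.03]}])

```text
time_s: 1.53
position: [0.3341, 0.24, 0.3426]
orientation: [0.49, 1.514, -0.489]
contact_force: [2.0, -0.6, -0.7]
gripper_width: 0.572
```

send_rows(plan=[{"slide": [0.0176,-0.0349,0],"turn": [0,0,-0.03]},{"slide": [0.0176,-0.0349,0],"turn": [0,0,-0.03]},{"slide": [0.0176,-0.0349,0],"turn": [0,0,-0.03]},{"slide": [0.0176,-0.0349,0],"turn": [0,0,-0.03]},{"slide": [0.0176,-0.0349,0],"turn": [0,0,-0.03]},{"slide": [0.0176,-0.0349,0],"turn": [0,0,-0.03]},{"slide": [0.0176,-0.0349,0],"turn": [0,0,-0.03]},{"slide": [0.0176,-0.0349,-0.01],"turn": [0,0,-0.03]},{"slide": [0.0176,-0.0349,-0.015],"turn": [0,0,-0.03]},{"slide": [0.0176,-0.0349,-0.015],"turn": [0,0,-0.014]}])

```text
time_s: 2.37
position: [0.5105, -0.1092, 0.3025]
orientation: [0.71, 1.45, -0.709]
contact_force: [1.1, 0.3, 0.9]
gripper_width: 0.573
```

send_rows(plan=[{"slide": [0.0135,-0.0285,-0.022],"turn": [0,0,0]},{"slide": [0.0135,-0.0285,-0.022],"turn": [0,0,0]},{"slide": [0.0135,-0.0285,-0.022],"turn": [0,0,0]},{"slide": [0.0135,-0.0285,-0.022],"turn": [0,0,0]},{"slide": [0.0135,-0.0285,-0.022],"turn": [0,0,0]},{"slide": [0,0,-0.02],"turn": [0,0,0]},{"slide": [0,0,0],"turn": [0,0,0]}])

```text
time_s: 2.95
position: [0.5748, -0.2498, 0.1673]
orientation: [0.712, 1.459, -0.711]
contact_force: [-0.8, 0.5, -0.9]
gripper_width: 0.577
```

Run:
```python
from fitbin import *
s=manip.read_state(); Q=R.from_rotvec(s["orientation"]).as_matrix(); print(s["position"],Q.round(3), s["joint_positions"].round(2))
m=cm("wrist"); im=snapshot("wrist")
big(im,(0,0,640,480),1.2,"w1",proj("wrist",[(.557,-.2248,.034),(.578,-.2516,.034),s["position"]+[0,0,-.13]],m))
cv2.imwrite("pics/w1raw.png",im); np.save("w1.npy",m["extrinsics"])
```

```text
[ 0.57482764 -0.24983713  0.16725622] [[-0.007  0.79   0.614]
 [ 0.004  0.614 -0.79 ]
 [-1.    -0.003 -0.007]] [-0.53  0.53 -0.08  0.97  0.    0.38]
```

View pics/w1.png

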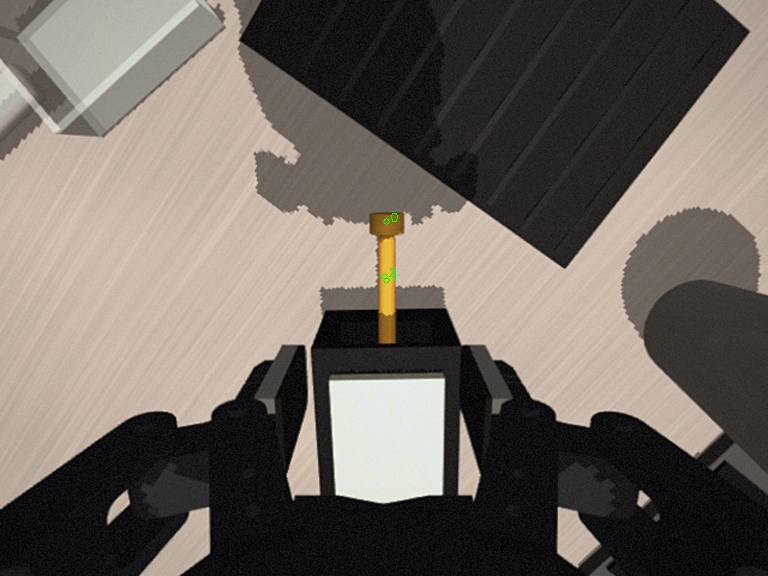

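send_rows(plan=[{"slide": [0.001,-0.001,-0.035],"turn": [0,0,0]},{"slide": [0.001,-0.001,-0.035],"turn": [0,0,0]},{"slide": [0,0,-0.03],"turn": [0,0,0]},{"slide": [0,0,-0.022],"turn": [0,0,0]},{"slide": [0,0,-0.016],"turn": [0,0,0]},{"slide": [0,0,0],"turn": [0,0,0]}])

```text
time_s: 3.5
position: [0.5774, -0.2495, 0.0327]
orientation: [0.708, 1.457, -0.707]
contact_force: [-0.6, 0.2, -0.3]
gripper_width: 0.576
```

send_rows(fingers=-1, squeeze=60, plan=[{"slide": [0,0,0],"turn": [0,0,0]},{"slide": [0,0,0],"turn": [0,0,0]},{"slide": [0,0,0],"turn": [0,0,0]},{"slide": [0,0,0],"turn": [0,0,0]},{"slide": [0,0,0],"turn": [0,0,0]},{"slide": [0,0,0],"turn": [0,0,0]}])

```text
time_s: 4.0
position: [0.5805, -0.2521, 0.0365]
orientation: [0.708, 1.449, -0.708]
contact_force: [0.2, 1.4, 6.9]
gripper_width: 0.091
```

Run:
```python
from fitbin import *
print(manip.read_state()["position"])
im=snapshot("wrist")
big(im,(120,120,520,420),1.9,"w2")
big(snapshot("scene"),(90,230,270,420),3.1,"s2")
```

```text
[ 0.58048345 -0.25208062  0.03647692]
```

View pics/w2.png

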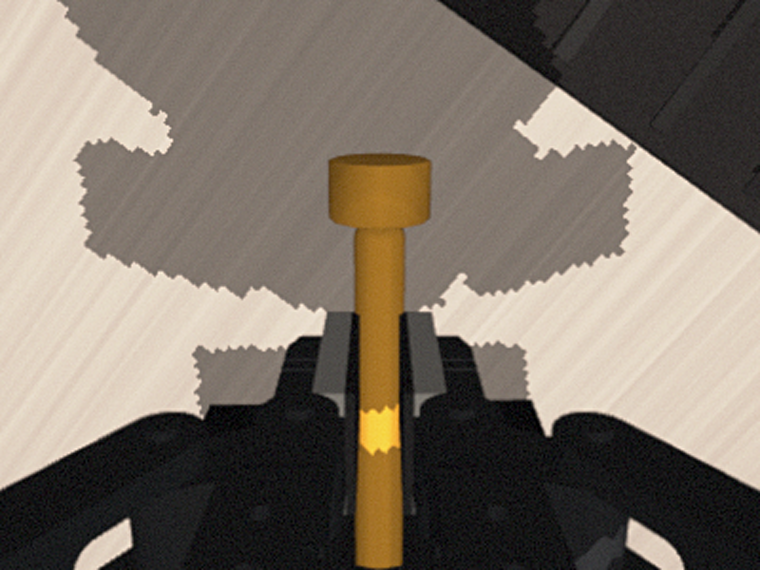

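View pics/s2.png

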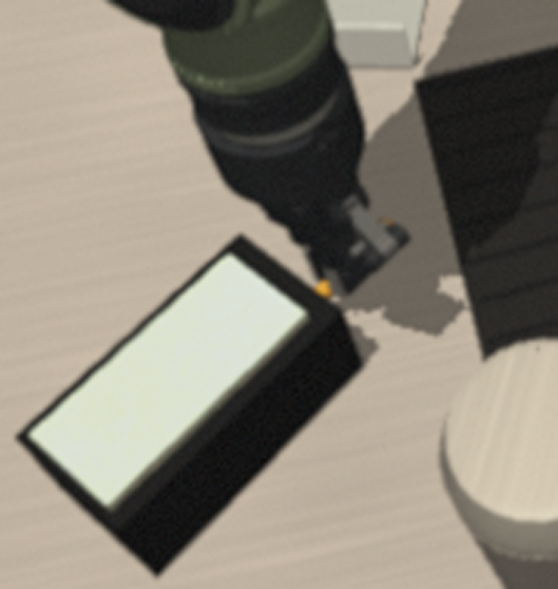

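send_rows(plan=[{"slide": [0,0,0.004],"turn": [0,0,0]},{"slide": [-0.006,0.008,0.003],"turn": [0,0,0]},{"slide": [-0.0123,0.0158,0],"turn": [0,0,0]},{"slide": [-0.0185,0.0236,0],"turn": [0,0,0]}])

```text
time_s: 4.43
position: [0.543, -0.205, 0.042]
orientation: [0.709, 1.449, -0.71]
contact_force: [0.7, 0.7, -0.8]
gripper_width: 0.09
```

send_rows(plan=[{"slide": [-0.0185,0.0236,0],"turn": [0,0,0]},{"slide": [-0.0185,0.0236,0],"turn": [0,0,0]},{"slide": [-0.0185,0.0236,0],"turn": [0,0,0]},{"slide": [-0.006,0.008,0.01],"turn": [0,0,0]},{"slide": [0,0,0.02],"turn": [0,0,0]},{"slide": [0,0,0.02],"turn": [0,0,0]},{"slide": [0,0,0],"turn": [0,0,0]}])

```text
time_s: 5.02
position: [0.4821, -0.1253, 0.0947]
orientation: [0.708, 1.448, -0.707]
contact_force: [0.0, 0.3, -0.2]
gripper_width: 0.088
```

Run:
```python
from fitbin import *
s=manip.read_state();print(s["position"],R.from_rotvec(s["orientation"]).as_matrix().round(3).tolist())
m=cm("wrist");im=snapshot("wrist");cv2.imwrite("pics/w3.png",im)
cv2.imwrite("pics/t3.png",snapshot("top"));big(snapshot("scene"),(90,130,390,355),2.6,"s3")
```

```text
[ 0.48206204 -0.12527351  0.09468217] [[0.004, 0.788, 0.616], [-0.002, 0.616, -0.788], [-1.0, 0.002, 0.004]]
```

View pics/s3.png

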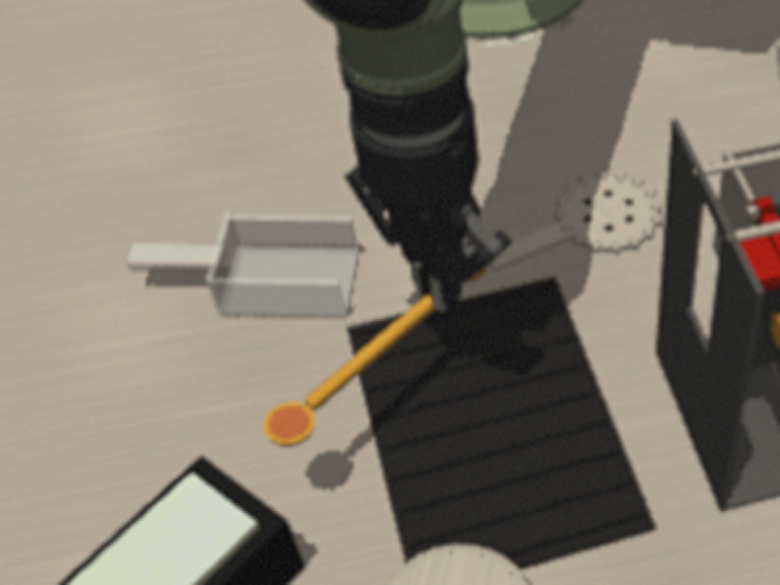

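View pics/t3.png

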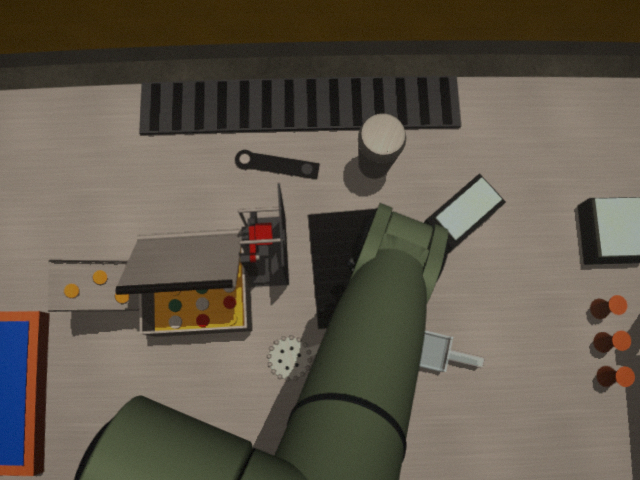

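View pics/w3.png

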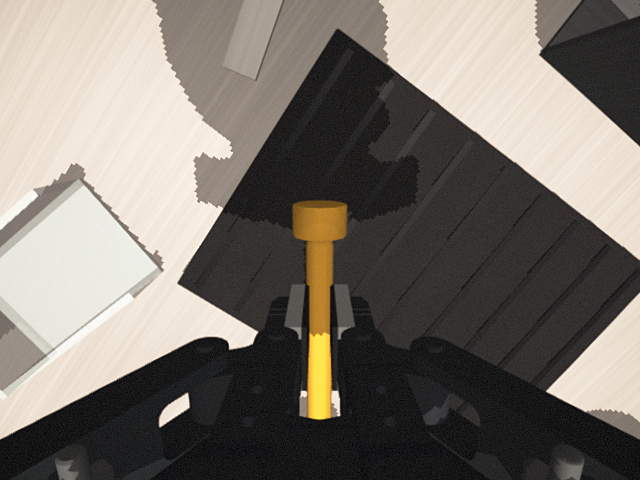

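Run:
```python
from fitbin import *
s=manip.read_state();m=cm("wrist")
for uv,z in (((320,203),.102),((320,238),.102)):
    a=at_z("wrist",uv,z,m); print(a,np.linalg.norm((a-s["position"])[:2]))
def S(x,y): return (90+x/2.6-.5,130+y/2.6-.5)
print("bowl c", at_z("scene",S(289,422),.09),at_z("scene",S(289,422),.08), "handle end", at_z("scene",S(315,403),.09))
```

```text
[ 0.4535254  -0.09041888  0.102     ] 0.04370105986270579
[ 0.46049091 -0.09932183  0.102     ] 0.0323972761587808
bowl c [ 0.56746571 -0.23711705  0.09      ] [ 0.56031069 -0.23837552  0.08      ] handle end [ 0.55665383 -0.2192544   0.09      ]
```

send_rows(plan=[{"slide": [0.011,0.0325,0],"turn": [0,0,0]},{"slide": [0.011,0.0325,-0.015],"turn": [0,0,0]},{"slide": [0,0,-0.025],"turn": [0,0,0]},{"slide": [0,0,-0.02],"turn": [0,0,0]},{"slide": [0,0,-0.01],"turn": [0,0,0]},{"slide": [0,0,-0.004],"turn": [0,0,0]},{"slide": [0,0,0],"turn": [0,0,0]}])

```text
time_s: 5.75
position: [0.5039, -0.0607, 0.0193]
orientation: [0.709, 1.449, -0.709]
contact_force: [-3.2, 3.0, 24.0]
gripper_width: 0.09
```

send_rows(plan=[{"slide": [0,0,0.002],"turn": [0,0,0]},{"slide": [0,0,0.001],"turn": [0,0,0]}])

```text
time_s: 5.92
position: [0.503, -0.0611, 0.0205]
orientation: [0.708, 1.451, -0.71]
contact_force: [-0.1, -0.8, 1.3]
gripper_width: 0.091
```

send_rows(fingers=-0.2, plan=[{"slide": [0,0,0],"turn": [0,0,0]},{"slide": [0,0,0],"turn": [0,0,0]},{"slide": [0,0,0],"turn": [0,0,0]},{"slide": [0,0,0.03],"turn": [0,0,0]},{"slide": [0,0,0.035],"turn": [0,0,0]},{"slide": [0.017,-0.022,0.02],"turn": [0,0,0]},{"slide": [0.017,-0.022,0],"turn": [0,0,0]},{"slide": [0.017,-0.022,0],"turn": [0,0,0]},{"slide": [0,0,0],"turn": [0,0,0]}])

```text
time_s: 6.67
position: [0.5575, -0.1303, 0.1061]
orientation: [0.71, 1.446, -0.711]
contact_force: [1.1, 0.2, 0.2]
gripper_width: 0.398
```

Run:
```python
from fitbin import *
s=manip.read_state();m=cm("wrist");im=snapshot("wrist");print(s["position"],s["gripper_width"])
big(im,(0,0,640,480),1.2,"w4",proj("wrist",[(.504,-.060,.014),(.5385,-.104,.014),(.554,-.1237,.014)],m))
S=snapshot("scene");big(S,(180,180,380,380),3,"s4")
```

```text
[ 0.55752245 -0.1302997   0.10606983] 0.39763414663999874
```

View pics/w4.png

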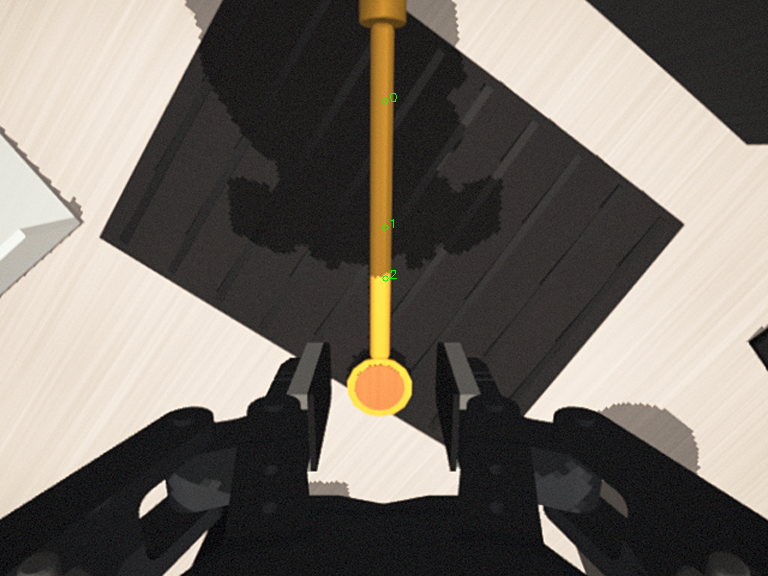

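View pics/s4.png

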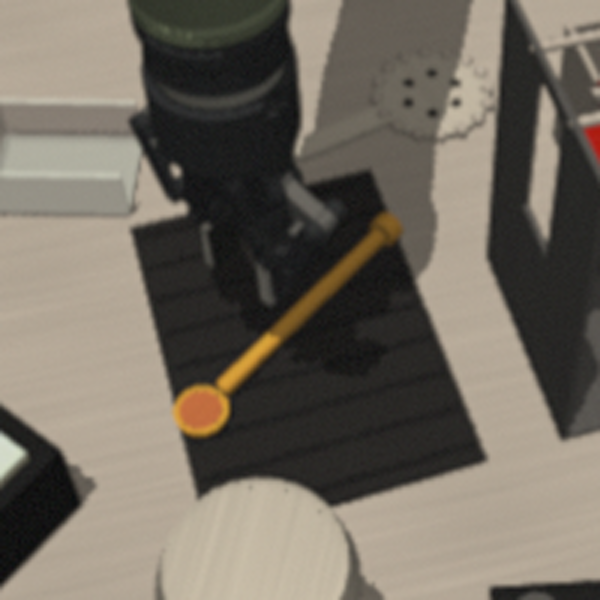

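Run:
```python
from fitbin import *
m=cm("wrist");s=manip.read_state()
k=1/1.2
j=at_z("wrist",(380*k,357*k),.019,m); d=at_z("wrist",(382*k,26*k),.021,m); e=at_z("wrist",(382*k,130*k),.019,m)
print(j,d,np.linalg.norm(j-d)); u=(e-j)[:2]/np.linalg.norm((e-j)[:2]); print(u,np.arctan2(u[1],u[0]))
mid=j[:2]+.066*u; g=mid-.025*u
print("mid",mid,"g",g,"delta",g-s["position"][:2])
```

```text
[ 0.57131346 -0.15211012  0.019     ] [ 0.4808126  -0.03423157  0.021     ] 0.14862624214589604
[-0.60694859  0.7947411 ] 2.2230117610092877
mid [ 0.53125485 -0.09965721] g [ 0.54642857 -0.11952574] delta [-0.0069974   0.00716727]
```

send_rows(plan=[{"slide": [-0.01,0.01,-0.02],"turn": [0,0,-0.01]},{"slide": [0,0,-0.03],"turn": [0,0,0]},{"slide": [0,0,-0.02],"turn": [0,0,0]},{"slide": [0,0,-0.012],"turn": [0,0,0]},{"slide": [0,0,-0.005],"turn": [0,0,0]},{"slide": [0,0,0],"turn": [0,0,0]},{"slide": [0,0,0],"turn": [0,0,0]}])

```text
time_s: 7.35
position: [0.5433, -0.1157, 0.0185]
orientation: [0.716, 1.451, -0.716]
contact_force: [0.3, -0.5, 0.2]
gripper_width: 0.399
```

send_rows(fingers=-1, squeeze=40, plan=[{"slide": [0,0,0],"turn": [0,0,0]},{"slide": [0,0,0],"turn": [0,0,0]},{"slide": [0,0,0],"turn": [0,0,0]},{"slide": [0,0,0],"turn": [0,0,0]}])

```text
time_s: 7.68
position: [0.5445, -0.1165, 0.0196]
orientation: [0.716, 1.448, -0.716]
contact_force: [-1.5, 0.6, 6.4]
gripper_width: 0.1
```

send_rows(squeeze=110, plan=[{"slide": [0,0,0.004],"turn": [0,0,0]},{"slide": [0,0,0.015],"turn": [0,0,0]},{"slide": [0.004,0,0.022],"turn": [0,0,-0.06]},{"slide": [0.006,0,0.022],"turn": [0,0,-0.092]},{"slide": [0.006,0,0.022],"turn": [0,0,-0.092]},{"slide": [0.006,0,0.022],"turn": [0,0,-0.092]},{"slide": [0.006,0,0.015],"turn": [0,0,-0.092]},{"slide": [0.006,0,0.01],"turn": [0,0,-0.092]},{"slide": [0.005,0.002,0.001],"turn": [0,0,-0.092]},{"slide": [0,0,0],"turn": [0,0,0]}])

```text
time_s: 8.52
position: [0.5842, -0.1145, 0.1527]
orientation: [1.18, 1.225, -1.178]
contact_force: [0.8, -0.2, -0.7]
gripper_width: 0.075
```

Run:
```python
from fitbin import *
p=np.load("bin.npy")
s=manip.read_state();m=cm("wrist");im=snapshot("wrist");print(s["position"],R.from_rotvec(s["orientation"]).as_matrix().round(3).tolist(),s["gripper_width"],s["contact_force"])
cv2.imwrite("pics/w5.png",im)
S=snapshot("scene");big(S,(230,150,430,330),3.8,"s5",proj("scene",b2w(p,[(.07,-.178,.147)])))
T=snapshot("top");big(T,(210,160,410,340),4,"t5")
```

```text
[ 0.58419453 -0.1144573   0.15267431] [[0.003, 0.999, 0.04], [-0.001, 0.04, -0.999], [-1.0, 0.003, 0.001]] 0.07509109307028897 [ 0.83205549 -0.16747182 -0.65479692]
```

View pics/w5.png

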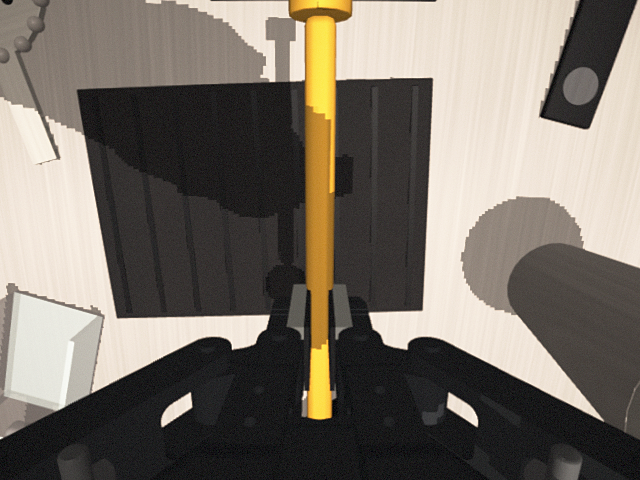

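View pics/s5.png

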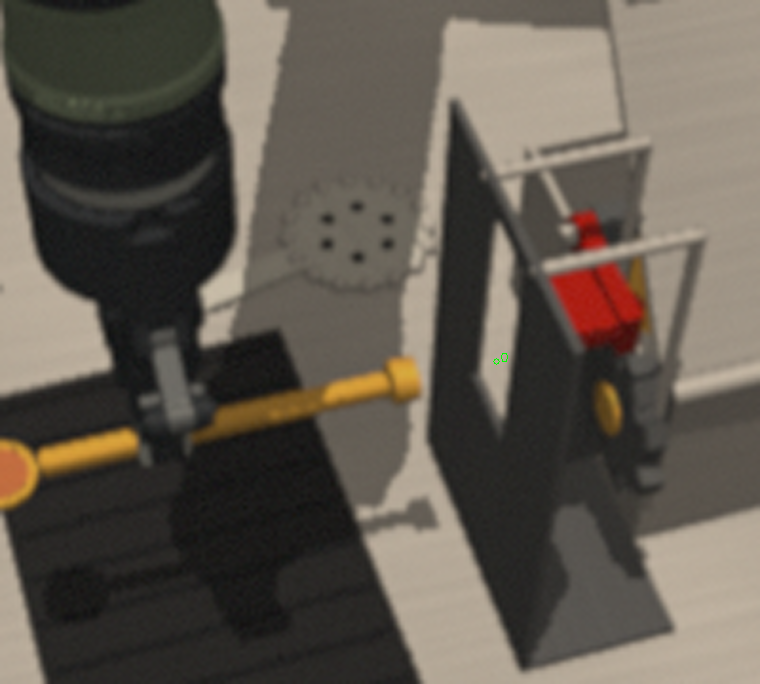

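View pics/t5.png

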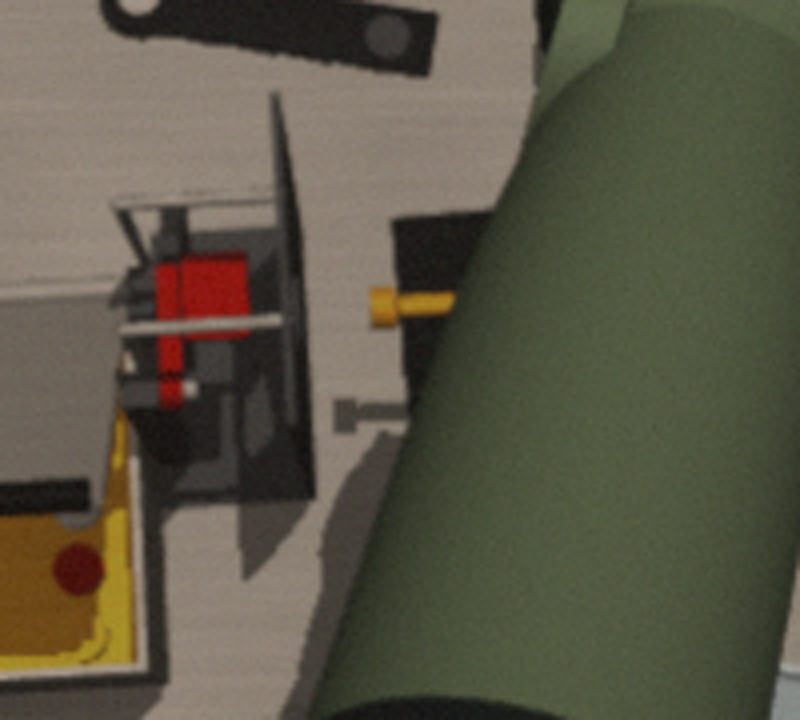

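Run:
```python
from fitbin import *
p=np.load("bin.npy");Rm,t=Tb(p);s=manip.read_state()["position"]
def T(x,y): return (210+x/4-.5,160+y/4-.5)
def S(x,y): return (230+x/3.8-.5,150+y/3.8-.5)
a=tri([ray("top",T(383,306)),ray("scene",S(404,380))]);print("disc mid",a,proj("top",a)-T(383,306),proj("scene",a)-S(404,380))
print("bin frame",(a-t)@Rm, "tcp bin",(s-t)@Rm)
for n,uv in (("top",T(371,306)),("scene",S(416,378))): print(n,[ ((at_z(n,uv,z)-t)@Rm).round(4).tolist() for z in (.14,.147,.157)])
# handle height near grip, scene
h=tri([ray("scene",S(250,413))]) if 0 else None
m=camera_model("wrist")
print((at_z("wrist",(320,19),.157,m)-t)@Rm)
b=[((at_z("scene",S(*c),z)-t)@Rm).round(4).tolist() for c in ((230,417),(340,395),(10,470)) for z in (.14,.147,.154)];print(b)
```

```text
disc mid [ 0.57724357 -0.00629058  0.14517308] [[-0.15299113 -0.03530843]] [[-0.17508451  0.00652149]]
bin frame [ 0.06715389 -0.22011756  0.14517308] tcp bin [ 0.06752474 -0.32810056  0.15085126]
top [[0.0685, -0.2149, 0.14], [0.067, -0.2149, 0.147], [0.0649, -0.2149, 0.157]]
scene [[0.0637, -0.213, 0.14], [0.069, -0.215, 0.147], [0.0766, -0.2179, 0.157]]
[ 0.06809118 -0.23105663  0.157     ]
[[0.0615, -0.2967, 0.14], [0.0668, -0.2978, 0.147], [0.0722, -0.2988, 0.154], [0.0634, -0.2478, 0.14], [0.0687, -0.2494, 0.147], [0.074, -0.251, 0.154], [0.0626, -0.3925, 0.14], [0.0679, -0.3924, 0.147], [0.0732, -0.3924, 0.154]]
```

send_rows(plan=[{"slide": [0.0025,0,0],"turn": [0,0,0]},{"slide": [-0.0008,0.0187,0],"turn": [0,0,0]},{"slide": [-0.0008,0.0187,0],"turn": [0,0,0]},{"slide": [-0.0006,0.0145,0],"turn": [0,0,0]},{"slide": [0,0,0],"turn": [0,0,0]}])

```text
time_s: 9.08
position: [0.5823, -0.0598, 0.1509]
orientation: [1.177, 1.232, -1.177]
contact_force: [0.2, 0.6, -1.2]
gripper_width: 0.073
```

Run:
```python
from fitbin import *
p=np.load("bin.npy");Rm,t=Tb(p);st=manip.read_state();s=st["position"];print((s-t)@Rm,st["contact_force"])
S=snapshot("scene");big(S,(230,150,430,330),3.8,"s6",proj("scene",b2w(p,[(.07,-.178,.147)])))
T=snapshot("top");big(T,(210,160,410,340),4,"t6")
```

```text
[ 0.070013   -0.27381896  0.15093378] [ 0.21134375  0.62702836 -1.22405595]
```

View pics/s6.png

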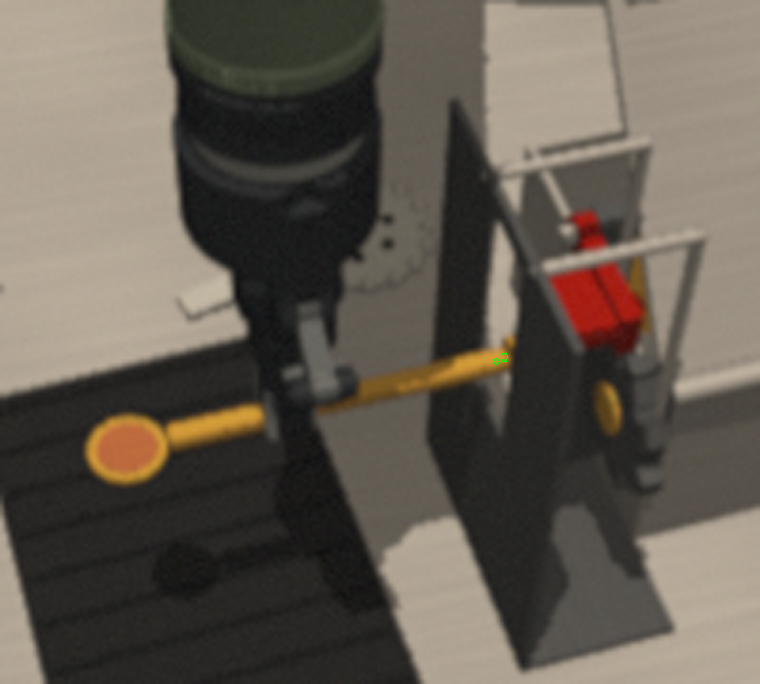

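View pics/t6.png

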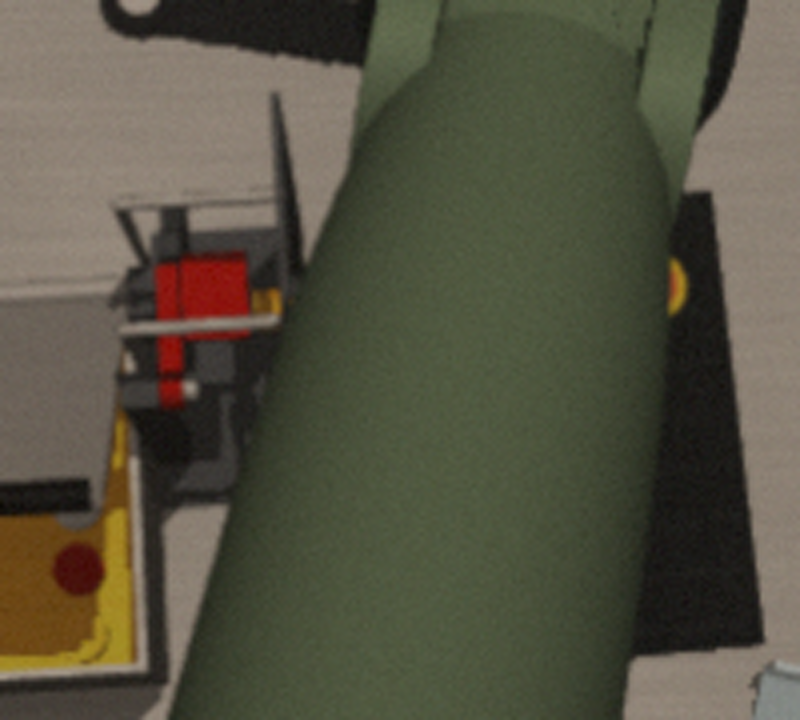

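send_rows(plan=[{"slide": [-0.0004,0.0105,0],"turn": [0,0,0]},{"slide": [-0.0004,0.0105,0],"turn": [0,0,0]},{"slide": [0,0,0],"turn": [0,0,0]},{"slide": [0,0,0.006],"turn": [0,0,0]},{"slide": [0,0,0.006],"turn": [0,0,0]},{"slide": [0,0,0.006],"turn": [0,0,0]}])

```text
time_s: 9.68
position: [0.5823, -0.0416, 0.17]
orientation: [1.179, 1.228, -1.179]
contact_force: [0.6, 0.3, -3.3]
gripper_width: 0.074
```

send_rows(plan=[{"slide": [0,0,0.006],"turn": [0,0,0]},{"slide": [0,0,0.006],"turn": [0,0,0]},{"slide": [0,0,0.006],"turn": [0,0,0]},{"slide": [0,0,0.006],"turn": [0,0,0]},{"slide": [0,0,0],"turn": [0,0,0]}])

```text
time_s: 10.1
position: [0.5833, -0.0417, 0.1952]
orientation: [1.18, 1.226, -1.177]
contact_force: [0.7, 0.4, -1.2]
gripper_width: 0.072
```

Run:
```python
from fitbin import *
p=np.load("bin.npy");Rm,t=Tb(p);st=manip.read_state();s=st["position"];print((s-t)@Rm,st["contact_force"])
S=snapshot("scene");big(S,(230,150,430,330),3.8,"s7")
```

```text
[ 0.07182569 -0.25576977  0.19515859] [ 0.67906793  0.39234719 -1.19317535]
```

View pics/s7.png

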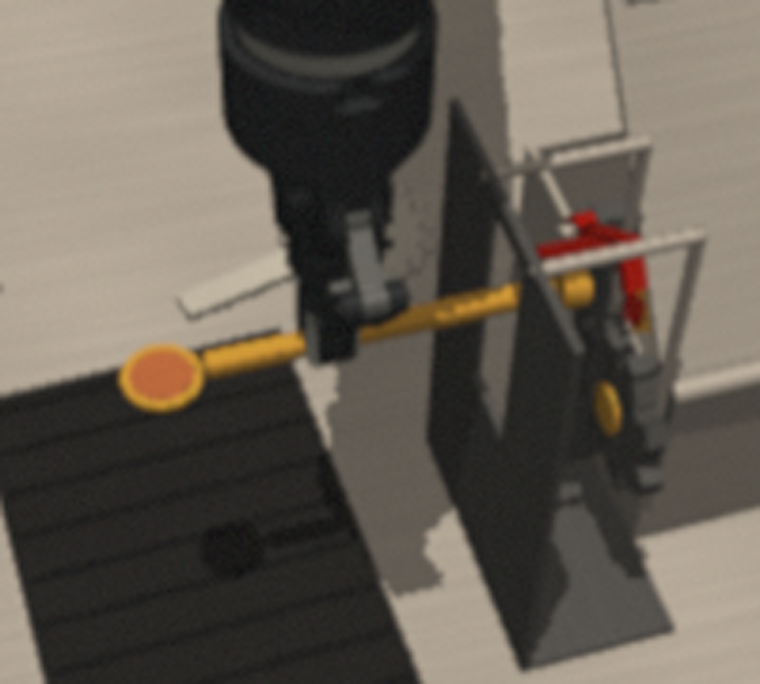

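send_rows(plan=[{"slide": [0,0,0.004],"turn": [0,0,0]},{"slide": [0,0,0.004],"turn": [0,0,0]},{"slide": [0,0,0.004],"turn": [0,0,0]},{"slide": [0,0,0],"turn": [0,0,0]}])

```text
time_s: 10.48
position: [0.5828, -0.0414, 0.2064]
orientation: [1.18, 1.227, -1.178]
contact_force: [1.3, 0.4, -0.6]
gripper_width: 0.075
```

Run:
```python
from fitbin import *
p=np.load("bin.npy");Rm,t=Tb(p);st=manip.read_state();s=st["position"];print((s-t)@Rm,st["contact_force"])
S=snapshot("scene");big(S,(310,150,430,250),6.3,"s8")
```

```text
[ 0.07128441 -0.25542853  0.20637475] [ 1.31455616  0.42700182 -0.57190152]
```

View pics/s8.png

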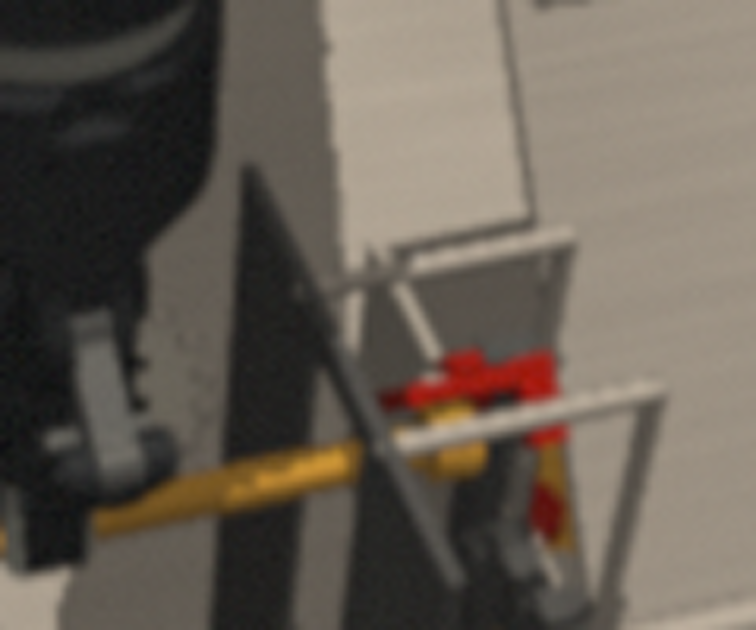

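send_rows(plan=[{"slide": [0,0,-0.005],"turn": [0,0,0]},{"slide": [0,0,-0.01],"turn": [0,0,0]},{"slide": [0.0006,-0.015,-0.005],"turn": [0,0,0]},{"slide": [0.001,-0.025,-0.005],"turn": [0,0,0]},{"slide": [0.001,-0.025,0],"turn": [0,0,0]},{"slide": [0.001,-0.025,0],"turn": [0,0,0]},{"slide": [0.0008,-0.02,0],"turn": [0,0,0]},{"slide": [0,0,0],"turn": [0,0,0]}])

```text
time_s: 11.2
position: [0.5864, -0.155, 0.1791]
orientation: [1.181, 1.226, -1.183]
contact_force: [0.4, -0.1, 0.1]
gripper_width: 0.072
```

Run:
```python
from fitbin import *
p=np.load("bin.npy");Rm,t=Tb(p);st=manip.read_state();s=st["position"];print(s,(s-t)@Rm,st["contact_force"])
S=snapshot("scene");big(S,(230,150,430,330),3.8,"s9")
T=snapshot("top");big(T,(110,160,310,340),4,"t9")
```

```text
[ 0.58639983 -0.1549882   0.17906672] [ 0.07031231 -0.36906333  0.17906672] [ 0.44044612 -0.12029596  0.09331495]
```

View pics/s9.png

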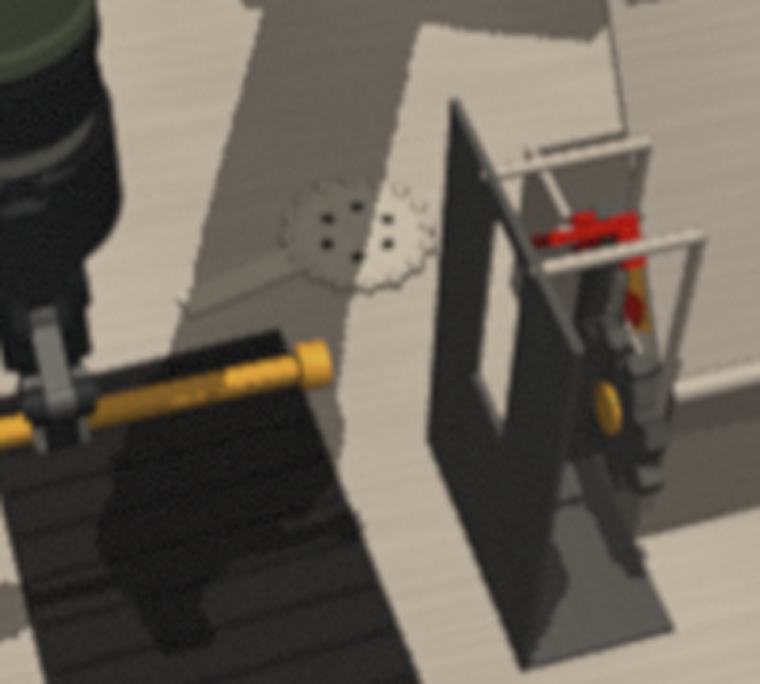

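View pics/t9.png

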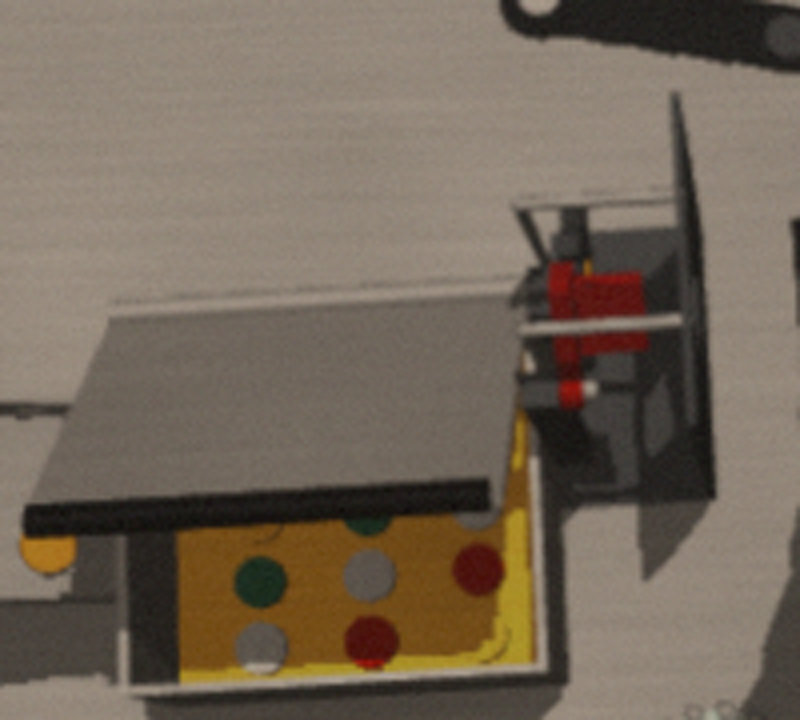

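send_rows(plan=[{"slide": [-0.006,0.0055,-0.005],"turn": [0,0,0.09]},{"slide": [-0.006,0.0055,-0.01],"turn": [0,0,0.09]},{"slide": [-0.006,0.0055,-0.015],"turn": [0,0,0.09]},{"slide": [-0.006,0.0055,-0.015],"turn": [0,0,0.09]},{"slide": [-0.006,0.0055,-0.015],"turn": [0,0,0.09]},{"slide": [-0.006,0.0055,-0.015],"turn": [0,0,0.09]},{"slide": [-0.006,0.0055,-0.02],"turn": [0,0,0.072]},{"slide": [0,0,-0.025],"turn": [0,0,0]},{"slide": [0,0,-0.02],"turn": [0,0,0]},{"slide": [0,0,0],"turn": [0,0,0]}])

```text
time_s: 12.13
position: [0.5411, -0.1104, 0.0365]
orientation: [0.715, 1.458, -0.716]
contact_force: [-1.1, -0.4, -0.3]
gripper_width: 0.073
```

send_rows(plan=[{"slide": [0,0,-0.008],"turn": [0,0,0]},{"slide": [0,0,-0.006],"turn": [0,0,0]},{"slide": [0,0,0],"turn": [0,0,0]}])

```text
time_s: 12.38
position: [0.5448, -0.1126, 0.0262]
orientation: [0.716, 1.45, -0.716]
contact_force: [-0.7, 0.2, -0.7]
gripper_width: 0.076
```

send_rows(plan=[{"slide": [0,0,-0.003],"turn": [0,0,0]},{"slide": [0,0,-0.002],"turn": [0,0,0]},{"slide": [0,0,0],"turn": [0,0,0]}])

```text
time_s: 12.63
position: [0.5449, -0.113, 0.0217]
orientation: [0.716, 1.449, -0.716]
contact_force: [0.3, -0.1, -0.6]
gripper_width: 0.075
```

send_rows(plan=[{"slide": [0,0,-0.002],"turn": [0,0,0]},{"slide": [0,0,0],"turn": [0,0,0]}])

```text
time_s: 12.8
position: [0.5452, -0.1131, 0.0199]
orientation: [0.716, 1.448, -0.716]
contact_force: [1.0, 0.1, 0.0]
gripper_width: 0.074
```

send_rows(plan=[{"slide": [0,0,-0.0015],"turn": [0,0,0]},{"slide": [0,0,0],"turn": [0,0,0]}])

```text
time_s: 12.97
position: [0.5452, -0.1131, 0.0197]
orientation: [0.716, 1.448, -0.716]
contact_force: [-3.2, 0.5, 14.1]
gripper_width: 0.072
```

send_rows(fingers=-0.4, squeeze=40, plan=[{"slide": [0,0,0],"turn": [0,0,0]},{"slide": [0,0,0],"turn": [0,0,0]},{"slide": [0,0,0],"turn": [0,0,0]},{"slide": [0,0,0],"turn": [0,0,0]},{"slide": [0,0,0.02],"turn": [0,0,0]},{"slide": [0,0,0.04],"turn": [0,0,0]},{"slide": [0,0,0.04],"turn": [0,0,0]},{"slide": [0,0,0.04],"turn": [0,0,0]}])

```text
time_s: 13.63
position: [0.5439, -0.1127, 0.1588]
orientation: [0.716, 1.451, -0.717]
contact_force: [0.9, -1.2, 0.3]
gripper_width: 0.3
```

Run:
```python
from fitbin import *
s=manip.read_state();m=cm("wrist");im=snapshot("wrist");print(s["position"],s["gripper_width"])
big(im,(0,0,640,480),1.2,"w10")
big(snapshot("scene"),(180,180,380,380),3,"s10")
```

```text
[ 0.54389465 -0.11268797  0.15879083] 0.30023811504963804
```

View pics/w10.png

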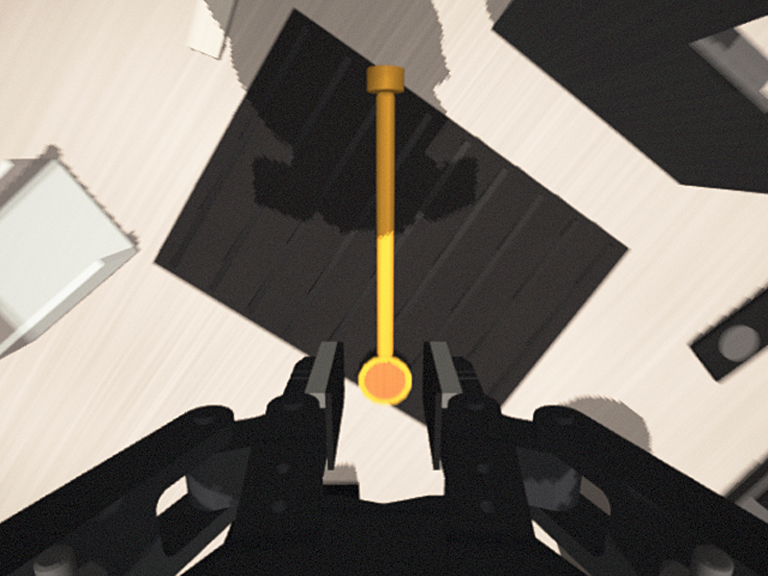

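View pics/s10.png

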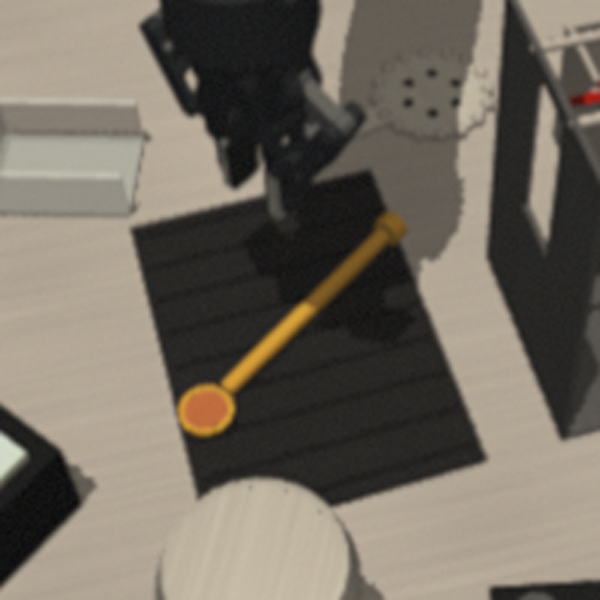

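send_rows(fingers=-1, plan=[{"slide": [0,0,0.038],"turn": [0,0,0]},{"slide": [0,0,0.038],"turn": [0,0,0]},{"slide": [0,0,0.038],"turn": [0,0,0]},{"slide": [0,0,0.038],"turn": [0,0,0]},{"slide": [0,0,0.033],"turn": [0,0,0]},{"slide": [-0.0076,0.036,0],"turn": [0,0,0]},{"slide": [-0.0076,0.036,0],"turn": [0,0,0]},{"slide": [-0.0076,0.036,0],"turn": [0,0,0]},{"slide": [-0.0076,0.036,0],"turn": [0,0,0]},{"slide": [-0.0076,0.036,0],"turn": [0,0,0]}])

```text
time_s: 14.57
position: [0.506, 0.0685, 0.3421]
orientation: [0.717, 1.45, -0.717]
contact_force: [0.8, -0.2, -0.6]
gripper_width: -0.003
```

send_rows(plan=[{"slide": [-0.0076,0.036,0],"turn": [0,0,0]},{"slide": [-0.0076,0.036,0],"turn": [0,0,0]},{"slide": [-0.0076,0.036,0],"turn": [0,0,0]},{"slide": [-0.0072,0.0345,0],"turn": [0,0,0]},{"slide": [0,0,0],"turn": [0,0,0]}])

```text
time_s: 14.98
position: [0.4748, 0.2146, 0.342]
orientation: [0.712, 1.454, -0.71]
contact_force: [-0.1, 0.3, -0.6]
gripper_width: 0.001
```

Run:
```python
from fitbin import *
p=np.load("bin.npy");Rm,t=Tb(p)
s=manip.read_state();print(s["position"],(s["position"]-t)@Rm,s["joint_positions"].round(2))
m=cm("wrist");im=snapshot("wrist")
big(im,(0,0,640,480),1.2,"w11",proj("wrist",b2w(p,[lip(p[3],y) for y in (-.095,0,.095)]),m))
big(snapshot("scene"),(300,30,600,280),2.6,"s11")
th=np.linspace(p[3],0,25); L=np.array([lip(a,0) for a in th]);d=np.diff(L,axis=0)@Rm.T
print((d*1000).round(1).tolist())
```

```text
[0.47483892 0.21464506 0.34196614] [-0.02626704  0.00476419  0.34196614] [ 0.28  0.23 -0.07  1.27  0.    1.19]
[[-5.1, -0.2, -4.4], [-4.9, -0.2, -4.6], [-4.8, -0.2, -4.8], [-4.6, -0.2, -4.9], [-4.4, -0.2, -5.1], [-4.2, -0.2, -5.3], [-4.0, -0.2, -5.4], [-3.8, -0.2, -5.6], [-3.6, -0.1, -5.7], [-3.4, -0.1, -5.8], [-3.2, -0.1, -6.0], [-3.0, -0.1, -6.1], [-2.8, -0.1, -6.2], [-2.5, -0.1, -6.3], [-2.3, -0.1, -6.4], [-2.1, -0.1, -6.4], [-1.8, -0.1, -6.5], [-1.6, -0.1, -6.6], [-1.3, -0.1, -6.6], [-1.1, -0.0, -6.7], [-0.9, -0.0, -6.7], [-0.6, -0.0, -6.7], [-0.4, -0.0, -6.7], [-0.1, -0.0, -6.8]]
```

View pics/w11.png

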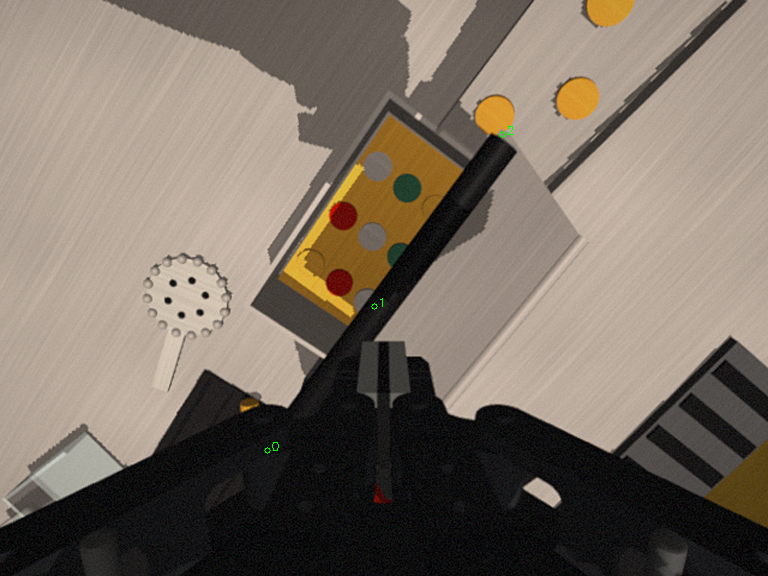

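View pics/s11.png

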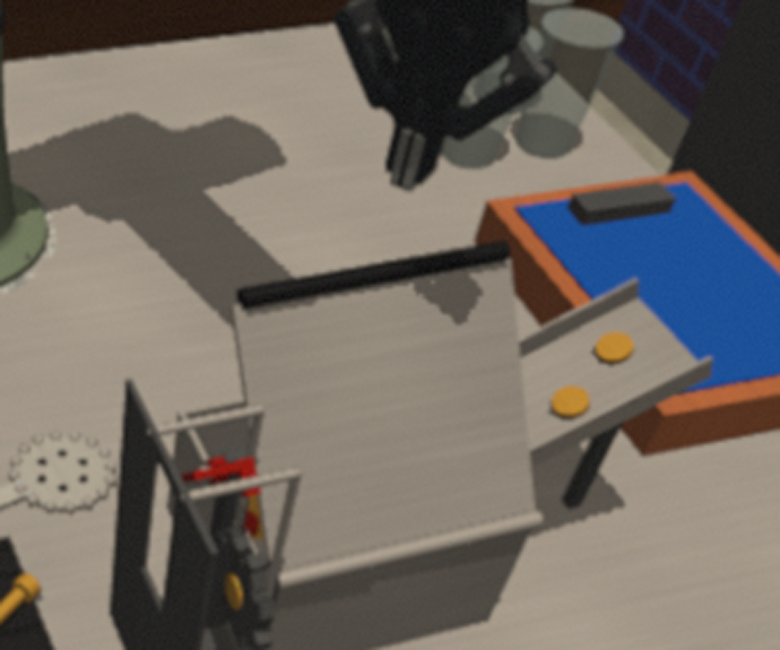

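send_rows(plan=[{"slide": [0.003,0,-0.025],"turn": [0,0,0]},{"slide": [0.003,0,-0.02],"turn": [0,0,0]},{"slide": [0,0,-0.008],"turn": [0,0,0]},{"slide": [0,0,-0.003],"turn": [0,0,0]},{"slide": [0,0,-0.003],"turn": [0,0,0]},{"slide": [0,0,0],"turn": [0,0,0]}])

```text
time_s: 15.58
position: [0.4829, 0.209, 0.2841]
orientation: [0.717, 1.449, -0.717]
contact_force: [0.4, -0.4, 0.9]
gripper_width: 0.0
```

send_rows(plan=[{"slide": [-0.001,0,-0.003],"turn": [0,0,0]},{"slide": [-0.001,0,-0.003],"turn": [0,0,0]},{"slide": [-0.002,0,-0.003],"turn": [0,0,0]}])

```text
time_s: 15.83
position: [0.4779, 0.2095, 0.2765]
orientation: [0.716, 1.45, -0.716]
contact_force: [-8.9, -1.9, 14.3]
gripper_width: 0.004
```

send_rows(plan=[{"slide": [-0.005,0,-0.004],"turn": [0,0,0]},{"slide": [-0.005,0,-0.0045],"turn": [0,0,0]},{"slide": [-0.005,0,-0.005],"turn": [0,0,0]},{"slide": [-0.0045,0,-0.005],"turn": [0,0,0]}])

```text
time_s: 16.17
position: [0.4579, 0.2088, 0.2575]
orientation: [0.715, 1.449, -0.717]
contact_force: [-5.9, -4.0, 8.5]
gripper_width: -0.0
```

Run:
```python
from fitbin import *
p=np.load("bin.npy");Rm,t=Tb(p)
s=manip.read_state();print(s["position"],(s["position"]-t)@Rm,s["contact_force"])
m=cm("wrist");im=snapshot("wrist")
big(im,(0,0,640,480),1.2,"w12")
big(snapshot("scene"),(300,30,600,280),2.6,"s12")
```

```text
[0.45790766 0.20884871 0.2575102 ] [-0.04341806 -0.00034536  0.2575102 ] [-5.92593001 -4.00276093  8.54774389]
```

View pics/w12.png

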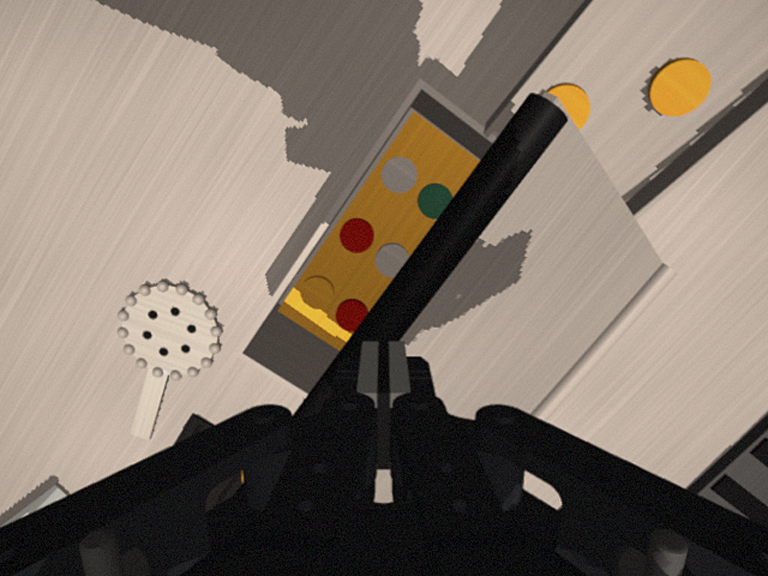

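View pics/s12.png

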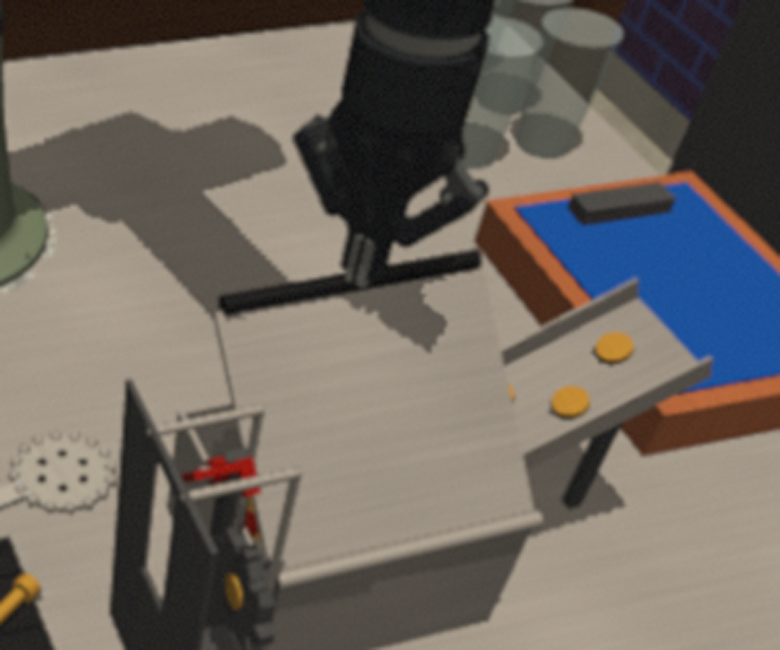

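send_rows(plan=[{"slide": [-0.0048,0,-0.0053],"turn": [0,0,0]},{"slide": [-0.0045,0,-0.0054],"turn": [0,0,0]},{"slide": [-0.0042,0,-0.0056],"turn": [0,0,0]},{"slide": [-0.0038,0,-0.0057],"turn": [0,0,0]},{"slide": [-0.0034,0,-0.0058],"turn": [0,0,0]},{"slide": [-0.0032,0,-0.006],"turn": [0,0,0]}])

```text
time_s: 16.77
position: [0.4349, 0.2096, 0.2222]
orientation: [0.716, 1.45, -0.716]
contact_force: [-0.1, -0.7, 2.7]
gripper_width: -0.003
```

send_rows(plan=[{"slide": [-0.003,0,-0.0061],"turn": [0,0,0]},{"slide": [-0.0028,0,-0.0062],"turn": [0,0,0]},{"slide": [-0.0025,0,-0.0063],"turn": [0,0,0]},{"slide": [-0.0023,0,-0.0064],"turn": [0,0,0]},{"slide": [-0.0021,0,-0.0064],"turn": [0,0,0]},{"slide": [-0.0018,0,-0.0065],"turn": [0,0,0]},{"slide": [-0.0016,0,-0.0066],"turn": [0,0,0]}])

```text
time_s: 17.35
position: [0.419, 0.2097, 0.1774]
orientation: [0.716, 1.45, -0.716]
contact_force: [-1.8, -0.3, 2.6]
gripper_width: 0.005
```

send_rows(plan=[{"slide": [-0.0013,0,-0.0066],"turn": [0,0,0]},{"slide": [-0.0011,0,-0.0066],"turn": [0,0,0]},{"slide": [-0.0009,0,-0.0066],"turn": [0,0,0]},{"slide": [-0.0005,0,-0.006],"turn": [0,0,0]}])

```text
time_s: 17.68
position: [0.4152, 0.2096, 0.1515]
orientation: [0.716, 1.45, -0.716]
contact_force: [-1.3, -0.3, 1.9]
gripper_width: 0.003
```

Expected closed TCP height is about 0.138. Finish slowly.

send_rows(plan=[{"slide": [0,0,-0.005],"turn": [0,0,0]},{"slide": [0,0,-0.004],"turn": [0,0,0]},{"slide": [0,0,-0.003],"turn": [0,0,0]},{"slide": [0,0,0],"turn": [0,0,0]}])

```text
time_s: 18.02
position: [0.4155, 0.2095, 0.1397]
orientation: [0.716, 1.449, -0.716]
contact_force: [-0.0, 0.3, 0.8]
gripper_width: -0.004
```

send_rows(plan=[{"slide": [0,0,-0.002],"turn": [0,0,0]},{"slide": [0,0,-0.001],"turn": [0,0,0]},{"slide": [0,0,0],"turn": [0,0,0]}])

```text
time_s: 18.27
position: [0.4159, 0.2097, 0.1377]
orientation: [0.717, 1.449, -0.716]
contact_force: [-0.7, -0.5, 3.4]
gripper_width: -0.001
```

send_rows(plan=[{"slide": [0,0,-0.002],"turn": [0,0,0]},{"slide": [0,0,0],"turn": [0,0,0]},{"slide": [0,0,0],"turn": [0,0,0]}])

```text
time_s: 18.52
position: [0.4162, 0.2097, 0.137]
orientation: [0.717, 1.448, -0.715]
contact_force: [-4.5, -1.4, 16.6]
gripper_width: -0.002
```

send_rows(plan=[{"slide": [0,0,0],"turn": [0,0,0]},{"slide": [0,0,0.003],"turn": [0,0,0]},{"slide": [0,0,0.01],"turn": [0,0,0]},{"slide": [0,0,0.03],"turn": [0,0,0]},{"slide": [-0.01,0,0.035],"turn": [0,0,0]},{"slide": [-0.02,0.01,0.035],"turn": [0,0,0]},{"slide": [-0.02,0.02,0.03],"turn": [0,0,0]},{"slide": [-0.01,0.02,0],"turn": [0,0,0]},{"slide": [0,0,0],"turn": [0,0,0]}])

```text
time_s: 19.27
position: [0.3551, 0.2624, 0.2806]
orientation: [0.717, 1.448, -0.709]
contact_force: [-0.2, -0.1, 0.1]
gripper_width: 0.0
```

Run:
```python
from fitbin import *
p=np.load("bin.npy")
s=manip.read_state();print(s["position"],s["contact_force"],s["time_s"])
S=snapshot("scene");big(S,(180,110,580,380),2,"s13",proj("scene",b2w(p,[lip(0,y) for y in (-.095,.095)])))
big(snapshot("top"),(90,90,410,400),2.3,"t13",proj("top",b2w(p,[lip(0,y) for y in (-.095,.095)])))
big(S,(330,110,530,300),3.9,"s13b")
```

```text
[0.35511722 0.26236025 0.28064622] [-0.24793655 -0.08865517  0.12986371] 19.2667
```

View pics/s13.png

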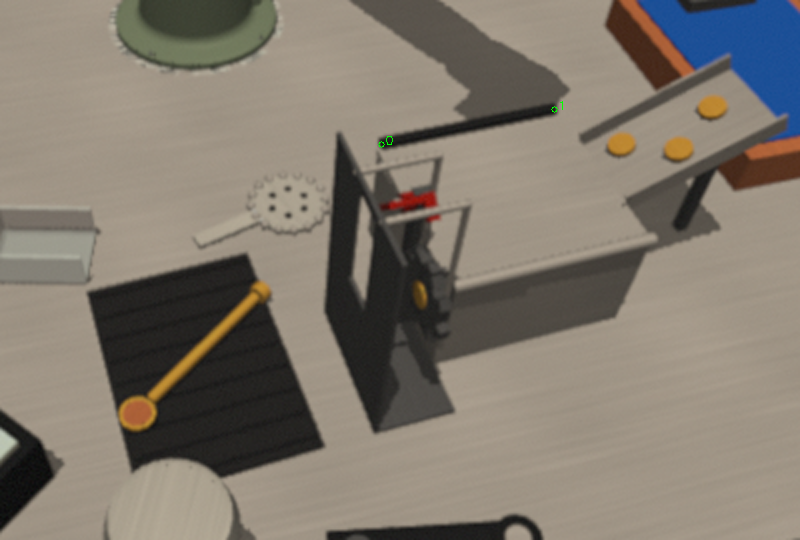

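View pics/t13.png

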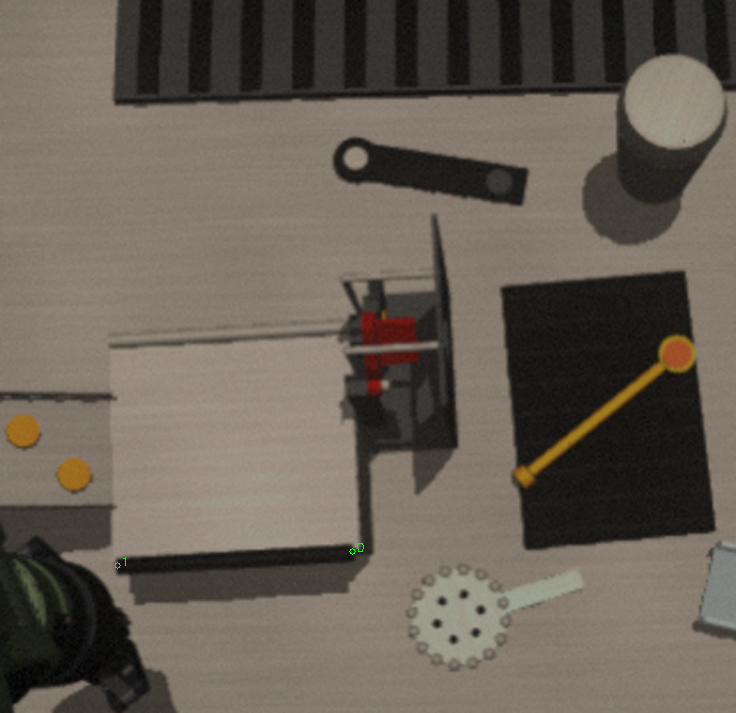

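View pics/s13b.png

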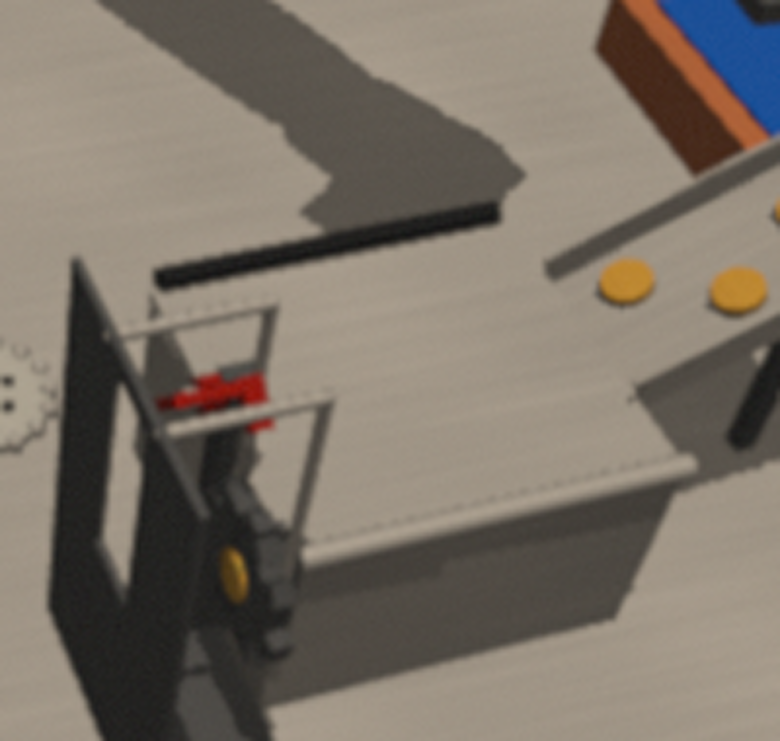

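```bash
python3 -c "
from rig import job; print(job.finish_job())"
```

```text
the job is handed in; nothing more can be done
None
```

The bin is shut, the pawl is still up, and the spoon is lying flat on the bar mat. I handed the job in at about 19 s of the 64 s allowed, and it gave no verdict.

- **Spoon and pawl:** I drew the spoon out of the sleeve and laid it on the mat to take a fresh grip nearer the bowl. I then passed the disc end through the guard window and lifted it about 55 mm. That raised the pawl, by my estimate, to about 0.8 rad. The step needs more than 0.5, but I had no direct reading of the joint. Only the spoon touched the pawl.
- **Lid:** I laid the spoon diagonally across the mat and pressed the lid down slowly with closed fingers, at roughly 0.4 rad/s. It stopped firmly, with about 17 N upward on the fingers at the lip height expected for shut.

**Last checks:** Both fixed cameras show the lid lip where it should be when shut. The pawl tab is still raised and the spoon's middle is well inside the mat. The tins, strainer, scoop and opener appear not to have moved, judged by eye rather than measured. The arm was clear of everything.

**Disagreements:** The top and scene cameras disagreed by about 5 mm on the spoon, and the wrist camera put the open lid's lip about 4 mm from my fit. I allowed for both. Setting the spoon on the mat gave brief upward forces of 24 N the first time and 14 N the second, both under the limits.

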